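# Advance the grinder's star wheel through its access slot

### The arm

A 7-joint arm with a two-finger parallel gripper is mounted at the origin on a cart in front of the work surface, level with it; the furniture and walls round the work are solid. World frame = base frame: x ahead of the robot, y to its left, z up, the work surface at z = 0. Lengths are in m, angles in rad, forces in N, time in s.
With the tool pointing down it reaches from about 0.425 to 0.875 m from the base axis. Payload 9.9 kg.
Tool frame: the origin (TCP) lies at the centre of the arm's flange, where the gripper is bolted on; the fingertips stand 173 mm ahead of it and the grasp point (between the pads) lies 155 mm ahead of it; z points along the fingers, y is the direction in which the jaws open and shut (so a half turn about z gives the same grasp; the last joint's range is limited). The gripper opens to 85 mm and grips with 20 to 120 N. Pads are 22 mm wide; open, the fingers measure 114 mm over their backs; the gripper's body (76 mm by 85 mm) begins 54 mm behind the grasp point. The pads swing forward as they close: fully open they stand 13 mm farther back than shut.
Start: joints at [-1.42, 0.576, 0.025, 1.437, -0.015, 1.129, -0.057], TCP at [0.157, 0.656, 0.405] pointing down, gripper open.
Joint ranges: [-2.76, 2.76], [-0.34, 2.15], [-1.52, 1.57], [0.19, 2.46], [-1.09, 4.23], [0.17, 1.99], [-2.82, 2.82]. Speed limits (rad/s): [2.22, 2.22, 3.01, 3.01, 3.14, 3.14, 3.14].

### API

Orientations are given as a 3x3 rotation matrix whose columns are the frame's x, y, z axes.
In Python, from plant import r gives the robot as it stands. The module is installed in compiled form; this text tells all that it offers.
- The arm moves only by the tool send_rows, never from a script. Its argument "rows" is one flat list of numbers, 7 for each row, row after row: the shift along the tool's x, y, z in mm, then the turn, a rotation vector about the tool's x, y, z in degrees, then the opening in per cent of the stroke, from 0 (shut) to 100 (fully open). In form: [tx, ty, tz, ax, ay, az, claw, tx, ty, tz, ax, ay, az, claw, ...]. A call has 1 to 8 rows; each row shifts and turns the commanded pose from where the row before left it, along the tool's axes as they then stand; what a row does not reach is not made up. A row lasts 1/8 s, in which the tool goes at most 62.5 mm and 10.7 degrees, less where a joint would pass 70% of its speed; a pose out of reach is approached as far as the arm can. A call with a gripper value outside its range is refused whole. The fingers move at their own pace and stop on an object; the grip force is fixed at half the most. Time passes only in rows, so rows that do not move let the fingers close. It gives the time, the measured TCP pose, the force and the opening at its end, in the units of the state.
- r.sense(): the state, without advancing time (a new reading comes with each control period).
- r.grab_frame(name): name is "side" or "top"; returns (picture, depth): 480x640x3 uint8, red, green, blue; 480x640 float32, m along the optical axis (not along the pixel's ray), 0 where there is no reading.
- r.camera_model(name): a dict with "camera_matrix" (3x3 intrinsics, pixels), "distortion" ([k1, k2, p1, p2, k3] as OpenCV has them; the pictures are not rectified), "R" (3x3) and "t" (3): a world point X has camera coordinates R X + t. Camera axes: x right, y down, z forward; pixel columns grow to the right and rows downward; lengths in m; the calibration is good to about 2 mm. A picture is of the moment at which its call begins. camera_model takes no time and is no camera call.
- r.close_job(): hands the job in, once; it reports no verdict.
The state is a dict: "time": time; "joints": joint angles; "joint_vel": joint speeds; "effort": joint torques, N m; "position": TCP position; "tcp_rot": TCP orientation; "force": force on the tool from outside, world axes, zero at the start; "wrist_torque": the same for the moment, N m; "opening": opening from 0.0 (shut) to 1.0 (fully open).
Only numpy, scipy, OpenCV 4.12 (cv2) and the standard library are available. Lean on these libraries where they do the work, as an engineer would, in place of code of your own. Each camera call takes 0.05 s, during which the arm holds its last target.

### The job

Take the setting key from its wooden block and, with its blade through the slot in the grinder's sloping front face, push the star wheel's teeth up the slope, towards the hopper, about one tooth at a stroke, until the sliding pointer stands level with the long dark bar that crosses its channel. Turn the wheel only with the key, then put the key back fully home and upright in its block; leave the jar, glass, matchbox and two small bottles where they stand.

Things in the scene. Friction and masses are not known exactly. Their poses are not given: they have to be found in the camera images.
- grinder: Fixed grey counter grinder, 170 deep (x), 130 wide (y), 318 mm high; its front turned to the left; origin under its centre, x from front to back, y to its left, z up. Its front face slopes, rising to the back at 35 degrees from horizontal: in these axes up-slope t = (0.819, 0, 0.574), outward normal n = (-0.574, 0, 0.819). The face reaches 60 mm up and down the slope from the slot's centre
- slot (a point): Centre of the access slot, on the outer surface of the sloping face; axes as the grinder's. Slot 40 mm long along t, 18 mm wide along y, in a 5 mm plate; the wheel's teeth lie behind it. The round steel hopper overhangs it: underside 105 mm above this point, front edge 14 mm farther forward, so the key must lean out from it, along n
- star_wheel: Steel star wheel behind the slot, axis along y; origin on the axis, 53 mm inward (-n) of the slot. 12 teeth 6 mm thick, 14 mm wide; tip radius 45 (8 mm below the face), root 31. Blade must go 14 to 18 mm below the face, between teeth (gap about 15 mm); it may land on a tooth top: then shift along the slot. Stiff (3 to 4 N), no ratchet, stays put. A tooth lies along its z, others every 30 degrees
- pointer_tip (a point): Centre of the small white pointer (14 mm wide, 6 mm along the slope) that slides along t in the dark channel on the sloping face, 40 mm to the grinder's left of the slot. Geared to the star wheel: pushing teeth along +t moves it along +t, 16 mm per tooth (30 degrees); it cannot itself be pushed. Starts 27 to 51 mm (1.7 to 3.2 teeth) down-slope of the mark
- mark (a point): Middle of the dark channel, level with the long dark bar that crosses it (4 mm along the slope, 46 mm long, near the upper end; the short ticks on the left side are 16 mm apart, one tooth). Same height over the face as the pointer, so the two points coincide when the setting is right
- key_grip (a point): Middle of the dark wooden handle of the loose setting key. Handle 18 x 24 mm (its x, y), 80 mm long with a steel collar (19 x 25 x 6 mm) at its lower end, 40 mm below this point; below it a steel blade 5 mm (x) by 10 mm (y), 85 mm long. Key 165 mm long, about 120 g, z from tip to handle; starts upright in the block, collar resting on the block's top
- key_tip (a point): Middle of the key blade's end, 125 mm below key_grip along the key's axis; same axes as the key
- block_hole (a point): Centre of the mouth of the hole in the top of the fixed wooden key block (64 x 64 x 95 mm high); hole 11 mm (x) by 16 mm (y), 91 mm deep, 3 mm chamfer, axes as the block's. With the key home, key_grip is 40 mm above this point and the key's x axis lies along the block's x axis (either way round)
- olives_mid (a point): Middle of a loose jar of olives with dark lid, 71 mm across, 110 mm high; not to be disturbed
- tumbler_mid (a point): Middle of a loose empty glass tumbler, 81 mm across, 91 mm high; not to be disturbed
- match_mid (a point): Middle of a loose matchbox, 58 x 110 x 22 mm; not to be disturbed
- yellow_mid (a point): Middle of a loose small yellow bottle, 47 mm across, 152 mm high; not to be disturbed
- amber_mid (a point): Middle of a loose small amber bottle with red cap, 52 mm across, 142 mm high; not to be disturbed
- key: The whole setting key; origin at the end of the blade (same point as key_tip)
There are look-alikes about, which are no part of the job. Leave any blue or purple look-alike of the part that bears block_hole alone.

How it is judged:
By the outcome, as a careful person would: the job done as asked, in the order asked, and still so for the second after the job is handed in, with the robot touching nothing.
It also fails if it takes over 72 s, if anything falls off the work surface, if the arm or the gripper's body presses on something with over 40 N, if the wrist force passes 120 N, or if a joint passes its speed limit or range.

## Working session

There is one attempt and no reset: what is moved stays moved. The work goes in short steps, Python scripts to look and compute and a tool call to move; the robot and the scene stay as the last step left them, time stands still between calls to the robot, and variables do not carry over. Pictures are saved under pics/ and viewed, and the job is handed in when it is done.

Besides the shell and the picture viewer there is one more tool, called after ">>>" as name(argument=value, ...), one argument or row to a line, values as JSON. send_rows: Moves the arm, as the interface text tells. Its arguments: {"type":"object","properties":{"rows":{"type":"array"}},"required":["rows"]}

```bash
ls; mkdir -p pics; python3 - <<'E'
from plant import r
import cv2, numpy as np
s=r.sense(); print({k:np.round(v,3).tolist() for k,v in s.items()})
for n in("side","top"):
    p,d=r.grab_frame(n); cv2.imwrite(f"pics/{n}0.png",p[:,:,::-1]); np.save(f"pics/{n}0_d.npy",d)
    m=r.camera_model(n); print(n,{k:np.round(v,4).tolist() for k,v in m.items()})
E
```

```text
pics
{'time': 0.0, 'joints': [-1.42, 0.577, 0.025, 1.438, -0.015, 1.129, -0.057], 'joint_vel': [-0.001, -0.001, -0.0, -0.002, -0.002, -0.001, 0.0], 'effort': [0.0, -76.576, 2.25, -28.598, 0.015, 0.012, 0.0], 'position': [0.157, 0.656, 0.404], 'tcp_rot': [[-0.973, 0.233, -0.0], [0.233, 0.973, -0.002], [-0.0, -0.002, -1.0]], 'force': [-0.811, -0.053, -0.414], 'wrist_torque': [0.016, -0.017, 0.007], 'opening': 1.001}
side {'camera_matrix': [[460.6606, 0.0, 318.2709], [0.0, 460.6606, 239.6333], [0.0, 0.0, 1.0]], 'distortion': [-0.0386, 0.0, 0.0, 0.0, 0.0], 'R': [[0.1052, -0.9944, 0.0053], [-0.5086, -0.0584, -0.859], [0.8546, 0.0877, -0.5119]], 't': [-0.1283, 0.3176, 0.6769]}
top {'camera_matrix': [[605.3572, 0.0, 319.6541], [0.0, 605.3572, 237.1106], [0.0, 0.0, 1.0]], 'distortion': [0.0158, 0.0, 0.0, 0.0, 0.0], 'R': [[0.0556, -0.9984, 0.0077], [-0.9058, -0.0537, -0.4204], [0.4201, 0.0164, -0.9073]], 't': [-0.1093, 0.4793, 1.2926]}
```

View pics/side0.png

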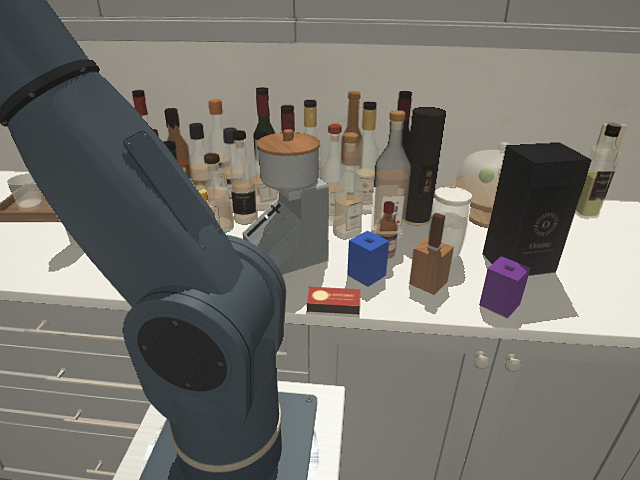

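View pics/top0.png

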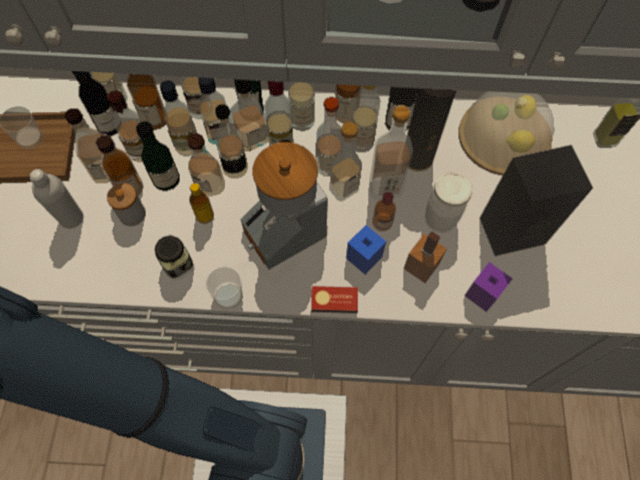

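```bash
cat > h.py <<'E'
import cv2, numpy as np
from plant import r
C={n:{k:np.array(v,float) for k,v in r.camera_model(n).items()} for n in("side","top")}
def ray(n,uv):
    c=C[n]; p=cv2.undistortPoints(np.array(uv,float).reshape(-1,1,2),c["camera_matrix"],c["distortion"]).reshape(-1,2)
    d=np.c_[p,np.ones(len(p))]@c["R"]; o=-c["R"].T@c["t"]
    return o,d            # d has camera depth 1
def onz(n,uv,z):
    o,d=ray(n,uv); return o+d*((z-o[2])/d[:,2])[:,None]
def onplane(n,uv,p0,nn):
    o,d=ray(n,uv); return o+d*(((p0-o)@nn)/(d@nn))[:,None]
def proj(n,X):
    c=C[n]; rv,_=cv2.Rodrigues(c["R"]); return cv2.projectPoints(np.array(X,float).reshape(-1,1,3),rv,c["t"],c["camera_matrix"],c["distortion"])[0].reshape(-1,2)
def cloud(n,d):
    v,u=np.mgrid[0:480,0:640]; o,dr=ray(n,np.c_[u.ravel(),v.ravel()])
    return (o+dr*d.reshape(-1,1)).reshape(480,640,3)
def crop(src,out,x0,y0,w,h,k):
    im=cv2.imread(src)[y0:y0+h,x0:x0+w]; cv2.imwrite(out,cv2.resize(im,None,fx=k,fy=k,interpolation=cv2.INTER_CUBIC))
E
python3 - <<'E'
from h import *
crop("pics/top0.png","pics/t_g.png",230,140,110,130,4.5)
crop("pics/top0.png","pics/t_b.png",340,180,120,110,5)
crop("pics/side0.png","pics/s_g.png",235,120,110,160,3.7)
crop("pics/side0.png","pics/s_b.png",340,190,200,140,4)
E
```

```text
(no output)
```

View pics/t_g.png

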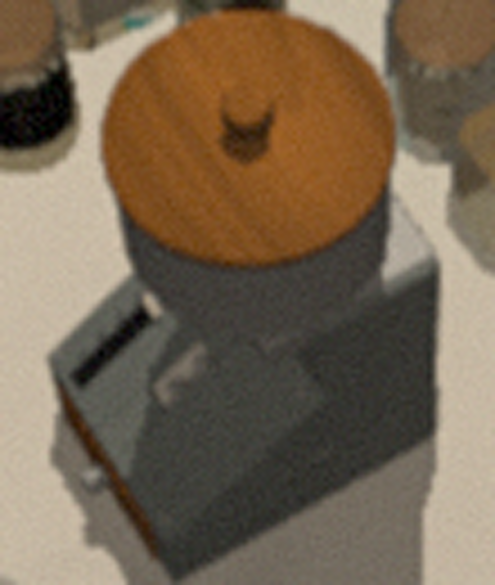

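View pics/t_b.png

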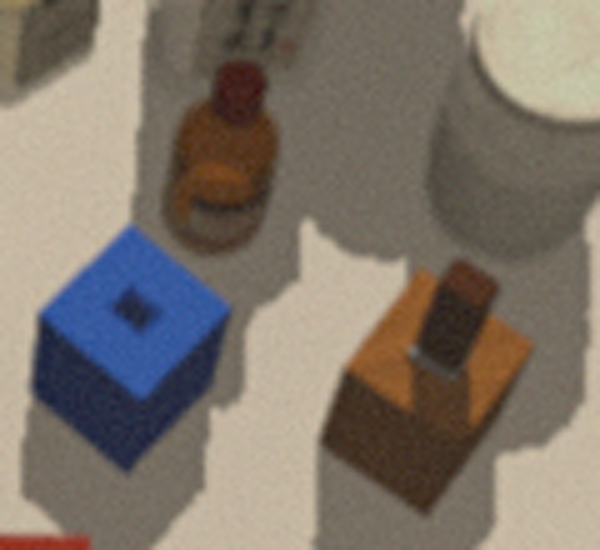

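View pics/s_g.png

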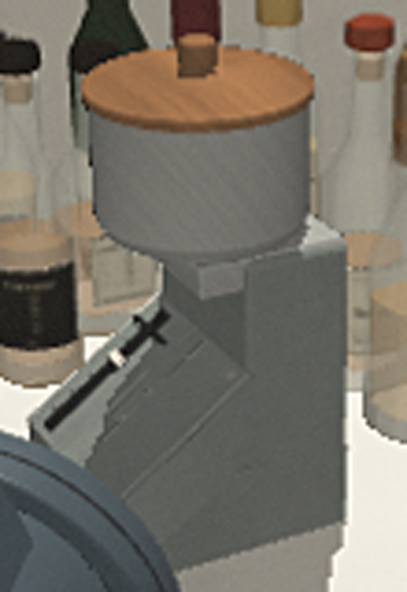

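View pics/s_b.png

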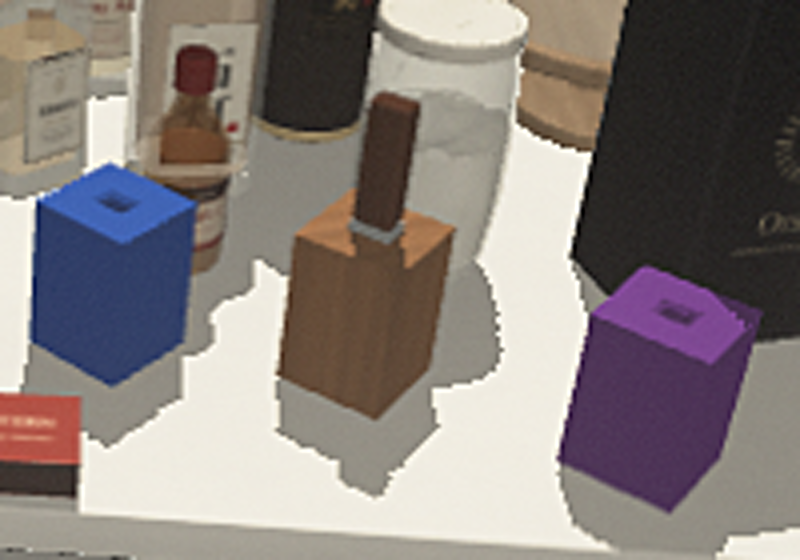

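```bash
python3 - <<'E'
from h import *
for n in("top","side"):
    d=np.load(f"pics/{n}0_d.npy"); P=cloud(n,d); np.save(f"pics/{n}0_P.npy",P)
    im=cv2.imread(f"pics/{n}0.png")
    print(n,"table z", np.round(P[285:288,420:424,2].mean(),4) if n=="top" else np.round(P[300:304,400:404,2].mean(),4))
    # region around block
    uv={"top":(425,257),"side":(432,262)}[n]
    c=P[uv[1],uv[0]]; print(c.round(4))
    m=(np.linalg.norm(P[...,:2]-c[:2],axis=2)<0.09)&(d>0)
    t=m&(abs(P[...,2]-0.095)<0.004)
    q=P[t]; print(len(q),q[:,2].mean())
    rect=cv2.minAreaRect(q[:,:2].astype(np.float32)*1000); print(rect, cv2.boxPoints(rect).round(1).tolist())
    k=m&(P[...,2]>0.108); q=P[k]; print("key pts",len(q),q[:,2].max(),cv2.minAreaRect(q[:,:2].astype(np.float32)*1000), np.median(q[q[:,2]>0.17],0).round(4))
    q=q[q[:,2]>0.165]; print("top of key",q[:,2].max(),cv2.minAreaRect(q[q[:,2]>0.171][:,:2].astype(np.float32)*1000))
E
```

```text
top table z -0.0018
[ 0.453  -0.3256  0.0972]
482 0.09489725977298186
((468.1744384765625, -330.87646484375), (64.44307708740234, 66.7021255493164), 56.818119049072266) [[422.6000061035156, -339.6000061035156], [478.5, -376.1000061035156], [513.7000122070312, -322.20001220703125], [457.8999938964844, -285.70001220703125]]
key pts 227 0.18107907476837215 ((468.22979736328125, -331.6700134277344), (23.42371940612793, 21.907516479492188), 51.76465606689453) [ 0.4682 -0.331   0.1744]
top of key 0.18107907476837215 ((467.7576599121094, -331.34307861328125), (23.59506607055664, 18.25599479675293), 48.69895935058594)
side table z 0.0004
[ 0.4337 -0.3261  0.0797]
401 0.09486741608684265
((470.1202087402344, -331.2799987792969), (64.58674621582031, 72.04206848144531), 55.14759063720703) [[422.1000061035156, -337.20001220703125], [481.20001220703125, -378.3999938964844], [518.0999755859375, -325.3999938964844], [459.0, -284.20001220703125]]
key pts 377 0.1767719712972598 ((467.8272399902344, -328.8991394042969), (25.668581008911133, 21.1798095703125), 55.860382080078125) [ 0.4655 -0.3292  0.1743]
top of key 0.1767719712972598 ((468.8819274902344, -329.6534423828125), (22.986366271972656, 18.338167190551758), 56.61801528930664)
```

```bash
python3 - <<'E'
from h import *
from scipy.spatial.transform import Rotation as Rn
def fit(q):
    for _ in range(4):
        c=q.mean(0); nn=np.linalg.svd(q-c)[2][2]; e=abs((q-c)@nn); q=q[e<max(.002,2*e.std())]
    if nn[2]<0: nn=-nn
    return c,nn,e.std(),len(q)
for n,poly in (("top",[(247,217),(262,208),(270,232),(283,226),(267,262)]),("side",[(250,243),(276,214),(300,221),(272,253)])):
    P=np.load(f"pics/{n}0_P.npy"); m=np.zeros((480,640),np.uint8); cv2.fillPoly(m,[np.array(poly)],1)
    q=P[(m>0)&(P[...,2]>0.02)]; c,nn,s,k=fit(q); print(n,c.round(4),nn.round(4),s,k,"slope",np.degrees(np.arccos(nn[2])),"yaw of n horizontal",np.degrees(np.arctan2(nn[1],nn[0])))
# right side wall of grinder: top view
for n,poly in (("top",[(300,250),(324,236),(324,205),(305,222)]),("side",[(305,230),(325,235),(325,195),(305,195)])):
    P=np.load(f"pics/{n}0_P.npy"); m=np.zeros((480,640),np.uint8); cv2.fillPoly(m,[np.array(poly)],1)
    q=P[(m>0)&(P[...,2]>0.02)]; c,nn,s,k=fit(q); 
    print(n,"wall",c.round(4),nn.round(4),s,k,"yaw",np.degrees(np.arctan2(nn[1],nn[0])))
E
```

```text
top [0.4867 0.0494 0.1058] [ 0.351  -0.9351  0.0494] 0.0017076047492694702 141 slope 87.17076410843164 yaw of n horizontal -69.42803539889066
side [0.4926 0.0193 0.0949] [-0.3041  0.4808  0.8224] 0.0006607866228830811 426 slope 34.67005526151761 yaw of n horizontal 122.31427471912457
top wall [ 0.5132 -0.0657  0.0959] [0.8105 0.5858 0.0042] 0.0004918064665314311 429 yaw 35.85810961220828
side wall [ 0.5149 -0.0672  0.1373] [-0.8093 -0.5874  0.0037] 0.0005307251935252931 396 yaw -144.02924276675895
```

```bash
python3 - <<'E'
from h import *
a=np.radians(-54.1); xg=np.array([np.cos(a),np.sin(a),0]); yg=np.array([-np.sin(a),np.cos(a),0])
t=.81915*xg+np.array([0,0,.57358]); n_=-.57358*xg+np.array([0,0,.81915])
for n in("top","side"):
    P=np.load(f"pics/{n}0_P.npy"); Y=P@yg-0.4424; X=P@xg; Z=P[...,2]; N=P@n_; T=P@t
    v,u=np.mgrid[0:480,0:640]
    reg=(u>235)&(u<335)&(v>120)&(v<290)&(abs(Y)<0.075)&(Z>0.01)&(Z<0.33)
    h,e=np.histogram(N[reg],bins=np.arange(-.35,.2,.002)); i=h.argsort()[-5:]; print(n,"N modes",[(round(e[j],3),h[j]) for j in sorted(i)])
    j=h.argmax(); N0=np.median(N[reg&(abs(N-e[j]-.001)<.004)])
    f=reg&(abs(N-N0)<.003); print("N0",N0,f.sum(),"Y",np.percentile(Y[f],[0.5,50,99.5]),"T",np.percentile(T[f],[.5,99.5]),"X",np.percentile(X[f],[.5,99.5]),"Z",np.percentile(Z[f],[.5,99.5]))
    # linear fit of N over (Y,T)
    A=np.c_[Y[f],T[f],np.ones(f.sum())]; print(np.linalg.lstsq(A,N[f],rcond=None)[0])
    print("all reg X",np.percentile(X[reg],[.5,99.5]),"Y",np.percentile(Y[reg],[.2,99.8]),Z[reg].max())
    im=cv2.imread(f"pics/{n}0.png"); im[f]=(0,255,0); cv2.imwrite(f"pics/{n}_f.png",cv2.resize(im[120:290,225:345],None,fx=3.4,fy=3.4))
E
```

```text
top N modes [(np.float64(-0.084), np.int64(254)), (np.float64(-0.082), np.int64(481)), (np.float64(-0.08), np.int64(510)), (np.float64(-0.078), np.int64(365)), (np.float64(-0.076), np.int64(137))]
N0 -0.07938031362473721 1357 Y [-0.06649433 -0.01748114  0.06395158] T [0.21658344 0.4036793 ] X [0.22399467 0.37573672] Z [0.05736186 0.16683571]
[-0.00182803  0.00078519 -0.0796754 ]
all reg X [0.14477947 0.49454477] Y [-0.06958352  0.07424069] 0.32289541212278583
side N modes [(np.float64(-0.082), np.int64(438)), (np.float64(-0.08), np.int64(931)), (np.float64(-0.078), np.int64(339)), (np.float64(0.038), np.int64(86)), (np.float64(0.064), np.int64(87))]
N0 -0.0791747558248022 1705 Y [-0.0664475  -0.0087632   0.06549902] T [0.21904647 0.41110609] X [0.22481691 0.38237983] Z [0.06052517 0.17004934]
[-0.00304197  0.00100364 -0.07946594]
all reg X [0.22788466 0.4845711 ] Y [-0.06856246  0.07417499] 0.3199290321851434
```

View pics/side_f.png

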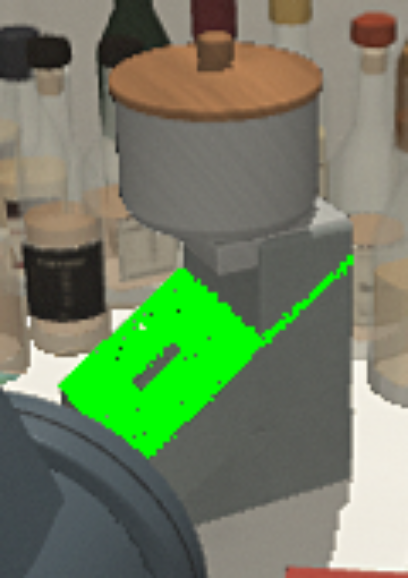

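View pics/top_f.png

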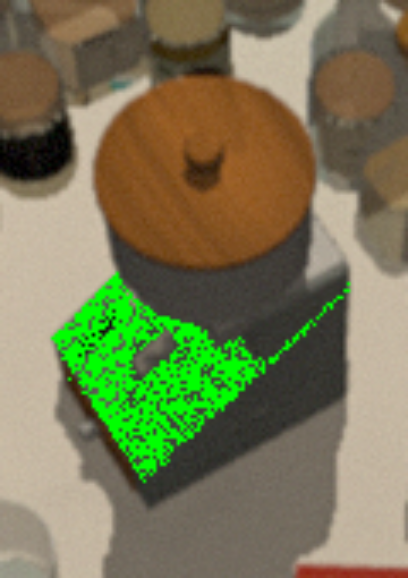

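```bash
cat >> h.py <<'E'
a_=np.radians(-54.1); xg=np.array([np.cos(a_),np.sin(a_),0]); yg=np.array([-np.sin(a_),np.cos(a_),0])
tg=.81915*xg+np.array([0,0,.57358]); ng=-.57358*xg+np.array([0,0,.81915]); N0=-.0793; Y0=.4424
E
python3 - <<'E'
from h import *
for n in("top","side"):
    P=np.load(f"pics/{n}0_P.npy"); Y=P@yg-Y0; N=P@ng; T=P@tg
    v,u=np.mgrid[0:480,0:640]
    h=(u>235)&(u<335)&(v>150)&(v<290)&(N<N0-.0035)&(abs(Y)<.03)&(T>.22)&(T<.36)
    nl,lab,st,ce=cv2.connectedComponentsWithStats(h.astype(np.uint8))
    for i in range(1,nl):
        if st[i,4]>15:
            vv,uu=np.where(lab==i); Q=onplane(n,np.c_[uu,vv],ng*N0,ng)
            print(n,st[i],"T",np.percentile(Q@tg,[2,98]).round(4),"Y",np.percentile(Q@yg-Y0,[2,98]).round(4), "depth", (N[lab==i]-N0).min())
    # rectified face image: T x Y grid, 0.25mm/px
    T0,T1=.21,.345; k=4000
    gt=np.arange(T1,T0,-1/k); gy=np.arange(.07,-.07,-1/k)
    G=(gt[:,None,None]*tg+N0*ng+(gy[None,:,None]+Y0)*yg)
    uv=proj(n,G.reshape(-1,3)).reshape(len(gt),len(gy),2).astype(np.float32)
    im=cv2.imread(f"pics/{n}0.png"); cv2.imwrite(f"pics/{n}_rect.png",cv2.remap(im,uv[...,0],uv[...,1],cv2.INTER_CUBIC))
    print(len(gt),len(gy))
E
```

```text
top [327 209   8  13  61] T [0.399  0.4166] Y [-0.098  -0.0754] depth -0.17984053080413337
top [263 219  15  13  51] T [0.255  0.2965] Y [-0.0091  0.0019] depth -0.03170804576380992
540 560
side [329 242   6  10  39] T [0.3287 0.3413] Y [-0.2016 -0.1781] depth -0.17610529791168816
540 560
```

View pics/side_rect.png

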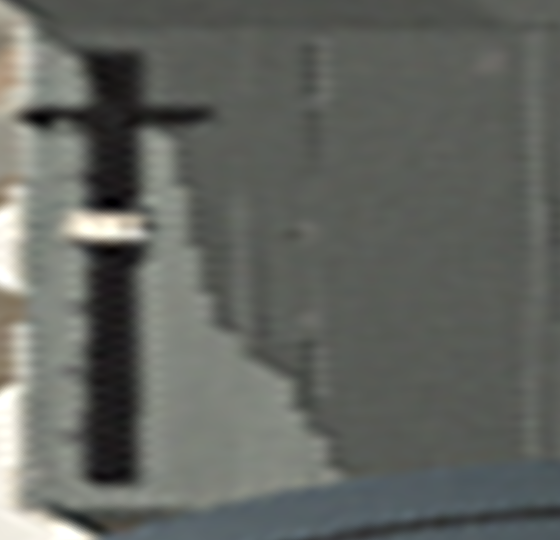

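View pics/top_rect.png

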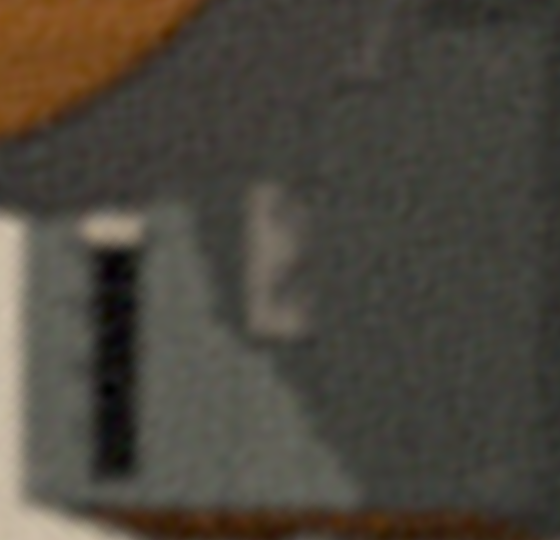

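```bash
python3 - <<'E'
from h import *
for n,(x0,y0) in {"top":(255,205),"side":(255,205)}.items():
    P=np.load(f"pics/{n}0_P.npy"); Y=P@yg-Y0; N=P@ng-N0; T=P@tg
    im=cv2.imread(f"pics/{n}0.png"); c=im[y0:y0+40,x0:x0+40].astype(float); c=np.clip((c-30)*1.8,0,255).astype(np.uint8)
    cv2.imwrite(f"pics/{n}_slot.png",cv2.resize(c,None,fx=13,fy=13,interpolation=cv2.INTER_CUBIC))
    v,u=np.mgrid[0:480,0:640]
    reg=(u>240)&(u<320)&(v>180)&(v<270)&(abs(Y)<.012)&(N<-.004)&(N>-.06)&(T>.24)&(T<.33)
    L=sorted(zip(T[reg],Y[reg],N[reg],u[reg],v[reg])); print(n,len(L))
    print([ (round(a*1000),round(b*1000),round(c*1000),d,e) for a,b,c,d,e in L][::max(1,len(L)//70)])
E
```

```text
top 55
[(245, -7, -5, np.int64(263), np.int64(235)), (247, -9, -4, np.int64(264), np.int64(235)), (251, 5, -27, np.int64(267), np.int64(230)), (251, 5, -21, np.int64(266), np.int64(230)), (251, 9, -29, np.int64(267), np.int64(229)), (252, 8, -32, np.int64(268), np.int64(229)), (253, -2, -5, np.int64(264), np.int64(231)), (256, -5, -6, np.int64(266), np.int64(231)), (257, 4, -5, np.int64(264), np.int64(228)), (262, 0, -12, np.int64(268), np.int64(228)), (263, 12, -5, np.int64(264), np.int64(224)), (263, 6, -12, np.int64(267), np.int64(226)), (264, -1, -14, np.int64(269), np.int64(228)), (266, 1, -9, np.int64(268), np.int64(227)), (266, 0, -12, np.int64(269), np.int64(227)), (267, 11, -4, np.int64(265), np.int64(223)), (267, 6, -16, np.int64(269), np.int64(225)), (267, 5, -7, np.int64(267), np.int64(225)), (267, 0, -14, np.int64(270), np.int64(227)), (269, 4, -8, np.int64(268), np.int64(225)), (269, 0, -5, np.int64(268), np.int64(226)), (269, 1, -14, np.int64(270), np.int64(226)), (270, 5, -25, np.int64(272), np.int64(225)), (270, 0, -7, np.int64(269), np.int64(226)), (270, 1, -17, np.
[... 909 characters left out ...]
, np.int64(220)), (288, 12, -4, np.int64(271), np.int64(217)), (288, 4, -19, np.int64(276), np.int64(220)), (289, 6, -16, np.int64(275), np.int64(219)), (290, 2, -10, np.int64(275), np.int64(220)), (290, -5, -8, np.int64(276), np.int64(222)), (292, -4, -6, np.int64(276), np.int64(221)), (299, 3, -5, np.int64(276), np.int64(217)), (302, -6, -5, np.int64(279), np.int64(219)), (303, -10, -4, np.int64(280), np.int64(220)), (306, -10, -5, np.int64(281), np.int64(219))]
side 5
[(265, 5, -9, np.int64(268), np.int64(232)), (282, 11, -5, np.int64(271), np.int64(225)), (289, 8, -11, np.int64(275), np.int64(225)), (292, 12, -5, np.int64(274), np.int64(222)), (295, 11, -5, np.int64(275), np.int64(221))]
```

View pics/top_slot.png

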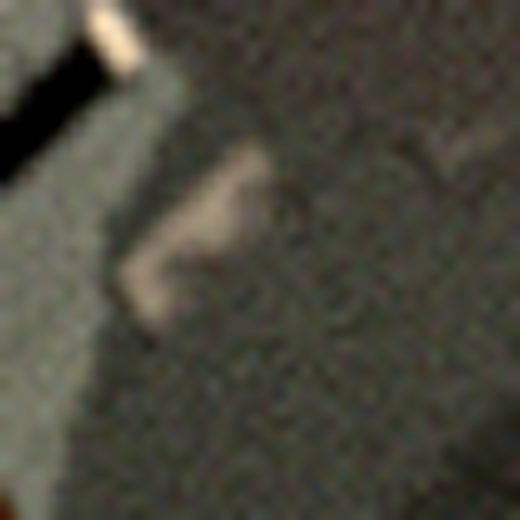

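View pics/side_slot.png

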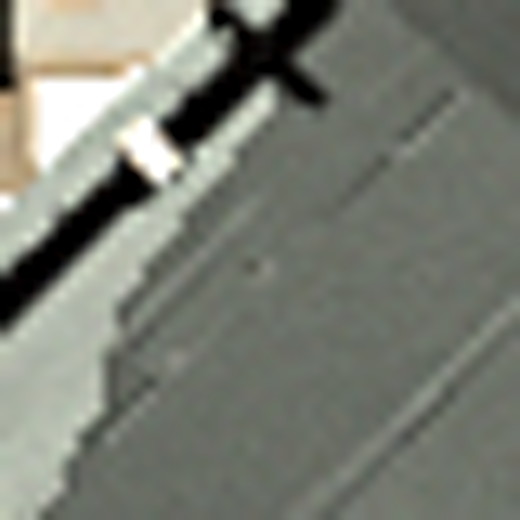

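```bash
python3 - <<'E'
from h import *
P=np.load("pics/top0_P.npy"); P2=np.load("pics/side0_P.npy")
d=np.load("pics/top0_d.npy"); d2=np.load("pics/side0_d.npy")
Q=np.r_[P[d>0],P2[d2>0]]; Q=Q[(Q[:,0]>.3)&(Q[:,0]<.95)&(abs(Q[:,1])<.75)&(Q[:,2]>-.05)&(Q[:,2]<.6)]
# heightmap 4cm
print("     y:",*[f"{y:5.2f}" for y in np.arange(.7,-.6,-.05)])
for x in np.arange(.9,.32,-.05):
    row=[]
    for y in np.arange(.7,-.6,-.05):
        s=Q[(abs(Q[:,0]-x)<.025)&(abs(Q[:,1]-y)<.025)]
        row.append(f"{np.percentile(s[:,2],97)*1000:5.0f}" if len(s)>5 else "    -")
    print(f"{x:.2f}   ",*row)
def objc(n,u,v): 
    p=(P if n=="top" else P2)[v,u]; return p.round(3)
for nm,n,u,v in [("jarlid","top",452,188),("hopperlid","top",270,190),("amber cap","top",385,203),("blue","top",366,240),("yellow","top",200,190),("olive lid","top",170,245),("tumbler","top",225,280),("match","top",335,298),("black box","top",540,180)]:
    print(nm,objc(n,u,v))
# hopper: points z .19-.30 near grinder
G=Q[(abs(Q@yg-Y0)<.12)&(Q@xg>.15)&(Q@xg<.5)&(Q[:,2]>.21)&(Q[:,2]<.30)]
print("hopper X",np.percentile(G@xg,[1,99]),"Y",np.percentile(G@yg-Y0,[1,99]), "slotX .2748")
E
```

```text
y:  0.70  0.65  0.60  0.55  0.50  0.45  0.40  0.35  0.30  0.25  0.20  0.15  0.10  0.05 -0.00 -0.05 -0.10 -0.15 -0.20 -0.25 -0.30 -0.35 -0.40 -0.45 -0.50 -0.55
0.90        6     6     6   145   302   107     -   169   286   287    10   324   321     -   300   281   312   318     5   330   330     -     6   162     -     -
0.85       35    36    13    41   222   154   269   246   177   183   229   229   229     -   293   252   121   210   313   322   308     -    90   184   195   196
0.80       99    89    34   175   235   149   157   113   257   246   228   228   226   304   290     6     -   303   299     -   311   311    93   185   200   228
0.75       97    96    35     -     8   166   242    43   252   238     5   258   113   207   195   267   279     3     6     -   310   310    10   176   189   192
0.70       14    14    35     6   254   251   147   239   237   211   211   255   146     -   208   173   271   280   308   334     7     5     -   133   164   178
0.65       33    36    35     6   527   527   529   595   597   598   594   598   599   598   592   529   599   598   598
[... 667 characters left out ...]
2   174     5    97    98     5
0.40        4     4     5     4     5     4     5     5   110   112    11    90    90     5     5    23    26    26     5     5     5    14     5    98    98     5
0.35        2     4     4     4     3     4     4     4     4     5     5    90    90     5     5    24    26    26    17     3     3     4     4    88    94     4
jarlid [ 0.598 -0.378  0.167]
hopperlid [0.496 0.022 0.296]
amber cap [ 0.568 -0.229  0.133]
blue [ 0.491 -0.19   0.091]
yellow [0.575 0.203 0.137]
olive lid [0.444 0.259 0.107]
tumbler [0.397 0.138 0.025]
match [ 0.368 -0.125  0.022]
black box [ 0.558 -0.534  0.288]
hopper X [0.25909467 0.49867402] Y [-0.06689223  0.10347596] slotX .2748
```

```bash
python3 - <<'E'
from h import *
P=np.load("pics/top0_P.npy"); P2=np.load("pics/side0_P.npy")
Q=np.r_[P[20:90].reshape(-1,3),P2[:45,130:].reshape(-1,3)]
for z in np.arange(.4,1.2,.05):
    s=Q[(abs(Q[:,2]-z)<.025)]; s=s[(abs(s[:,1])<.6)&(s[:,0]>.3)]
    if len(s)>20: print(round(z,2),len(s),np.percentile(s[:,0],[1,10,50]).round(3))
print(-C["top"]["R"].T@C["top"]["t"],-C["side"]["R"].T@C["side"]["t"])
S=np.r_[P.reshape(-1,3),P2.reshape(-1,3)]
S=S[(S[:,2]>.2)&(S[:,2]<.34)&(abs(S[:,0]-.52)<.14)&(abs(S[:,1])<.12)]
for a,b in((.2,.22),(.22,.25),(.25,.28),(.28,.305),(.305,.34)):
    s=S[(S[:,2]>a)&(S[:,2]<b)]; print(a,b,len(s),s[:,0].min().round(3),"X",np.percentile(s@xg,[1,99]).round(3),"Y",np.percentile(s@yg-Y0,[1,99]).round(3))
E
```

```text
0.45 591 [0.977 0.98  0.983]
0.5 18814 [0.617 0.619 0.621]
0.55 21315 [0.617 0.618 0.62 ]
0.6 15181 [0.594 0.618 0.622]
0.65 3851 [0.617 0.619 0.626]
[-0.10285905 -0.10465395  1.37512767] [-0.40347633 -0.16836096  0.62002241]
0.2 0.22 670 0.482 X [0.26  0.391] Y [-0.066  0.007]
0.22 0.25 1153 0.48 X [0.259 0.375] Y [-0.067  0.014]
0.25 0.28 1162 0.48 X [0.259 0.375] Y [-0.067  0.014]
0.28 0.305 4154 0.479 X [0.258 0.388] Y [-0.067  0.061]
0.305 0.34 215 0.51 X [0.313 0.336] Y [-0.024  0.017]
```

```bash
cat >> h.py <<'E'
from scipy.spatial.transform import Rotation as Rn, Slerp
def Rdown(yaw): # tool z down, tool y at yaw (deg)
    a=np.radians(yaw); y=np.array([np.cos(a),np.sin(a),0]); z=np.array([0,0,-1.]); return np.c_[np.cross(y,z),y,z]
def plan(wps,claws,p=None,R=None,dec=1):
    """wps list of (pos,R); prints rows; rows follow rounded commands"""
    if p is None:
        s=r.sense(); p,R=np.array(s["position"]),np.array(s["tcp_rot"])
    out=[]
    for (q,S),c in zip(wps,claws):
        d=R.T@(np.array(q)-p)*1000; w=np.degrees(Rn.from_matrix(R.T@S).as_rotvec())
        row=[*np.round(d,dec),*np.round(w,dec)]
        p=p+R@np.array(row[:3])/1000; R=R@Rn.from_rotvec(np.radians(row[3:])).as_matrix()
        out.append(row+[c]); 
    for i in range(0,len(out),8): print(", ".join(", ".join(f"{v:g}" for v in o) for o in out[i:i+8]))
    print("end",p.round(4)); return p,R
def line(p,R,q,S,n):
    sl=Slerp([0,1],Rn.from_matrix(np.array([R,S])))
    return [(np.array(p)+(np.array(q)-p)*k/n, sl(k/n).as_matrix()) for k in range(1,n+1)]
E
python3 - <<'E'
from h import *
W=[];az=np.linspace(76.5,-35.2,15)[1:]
rr=np.interp(az,[-35.2,-10,30,76.5],[.574,.445,.445,.675]); zz=np.interp(az,[-35.2,-15,40,76.5],[.42,.48,.48,.405])
for a,q,z in zip(az,rr,zz):
    W.append((np.array([q*np.cos(np.radians(a)),q*np.sin(np.radians(a)),z]),Rdown(a+(1.2*(76.5-a)/111.7))))
plan(W,[50]*14)
E
```

```text
-88.7, -45.6, -17.4, -0.1, 0, 7.9, 50, -82.7, -45.4, -16.4, 0, 0, 7.9, 50, -77.1, -45.1, -16.4, 0, 0, 7.9, 50, -71.5, -44.8, -16.4, 0, 0, 7.9, 50, -66, -44.5, -9.4, 0, 0, 7.9, 50, -61.5, -37.5, -0, 0, -0, 7.9, 50, -61.7, -4.8, -0, 0, -0, 7.9, 50, -61.8, -5, -0, 0, -0, 7.9, 50
-61.7, -5, -0, 0, -0, 7.9, 50, -61.7, -5.2, -0, 0, -0, 7.9, 50, -62.7, 1.2, -0.1, 0, -0, 7.9, 50, -68.9, 35, 12.6, 0, -0, 7.9, 50, -74.6, 34.4, 23.7, 0, -0, 7.9, 50, -80.3, 33.8, 23.7, 0, -0, 7.8, 50
end [ 0.4691 -0.3309  0.42  ]
```

```bash
python3 - <<'E'
from h import *
W=[];az=np.linspace(76.5,-35.2,24)[1:]
rr=np.interp(az,[-35.2,-10,30,76.5],[.574,.445,.445,.675]); zz=np.interp(az,[-35.2,-15,40,76.5],[.42,.48,.48,.405])
for a,q,z in zip(az,rr,zz):
    W.append((np.array([q*np.cos(np.radians(a)),q*np.sin(np.radians(a)),z]),Rdown(a+(1.2*(76.5-a)/111.7))))
plan(W,[50]*len(W),dec=0)
E
```

```text
-56, -26, -11, -0, 0, 5, 50, -53, -26, -10, -0, 0, 5, 50, -51, -26, -10, -0, 0, 4, 50, -49, -27, -10, -0, 0, 5, 50, -47, -27, -10, -0, 0, 5, 50, -44, -26, -10, -0, 0, 5, 50, -43, -26, -9, -0, 0, 5, 50, -41, -26, -6, -0, 0, 4, 50
-38, -26, 0, -0, 0, 5, 50, -38, -16, 1, -0, 0, 5, 50, -37, -2, -0, -0, 0, 5, 50, -38, -2, -0, -0, 0, 5, 50, -38, -1, -0, -0, 0, 5, 50, -37, -2, -0, -0, 0, 4, 50, -38, -2, -0, -0, 0, 5, 50, -38, -3, -0, -0, 0, 5, 50
-37, -2, -0, -0, 0, 5, 50, -38, 3, -0, -0, 0, 5, 50, -41, 23, 2, 0, 0, 4, 50, -43, 22, 15, 0, 0, 5, 50, -44, 22, 14, 0, 0, 5, 50, -47, 22, 15, 0, 0, 5, 50, -49, 22, 14, 0, 0, 5, 50
end [ 0.4691 -0.3306  0.4203]
```

Candidates for the block: brown with the key (top 425,257), blue (366,250), purple (488,287). The crop shows the key standing in the brown one, so I choose brown.

>>> send_rows(
  rows=[-56,-26,-11,0,0,5,50,-53,-26,-10,0,0,5,50,-51,-26,-10,0,0,4,50,-49,-27,-10,0,0,5,50,-47,-27,-10,0,0,5,50,-44,-26,-10,0,0,5,50,-43,-26,-9,0,0,5,50,-41,-26,-6,0,0,4,50],
)

```text
time: 1.1
position: [0.3823, 0.2929, 0.4808]
tcp_rot: [[-0.621, 0.784, 0.0], [0.784, 0.621, -0.0], [-0.0, 0.0, -1.0]]
force: [0.7, 0.5, 0.0]
opening: 0.497
```

>>> send_rows(
  rows=[-38,-26,0,0,0,5,50,-38,-16,1,0,0,5,50,-37,-2,0,0,0,5,50,-38,-2,0,0,0,5,50,-38,-1,0,0,0,5,50,-37,-2,0,0,0,4,50,-38,-2,0,0,0,5,50,-38,-3,0,0,0,5,50],
)

```text
time: 2.1
position: [0.4443, -0.0106, 0.4795]
tcp_rot: [[0.011, 1.0, -0.0], [1.0, -0.011, -0.0], [-0.0, -0.0, -1.0]]
force: [1.1, -0.3, 0.2]
opening: 0.499
```

>>> send_rows(
  rows=[-37,-2,0,0,0,5,50,-38,3,0,0,0,5,50,-41,23,2,0,0,4,50,-43,22,15,0,0,5,50,-44,22,14,0,0,5,50,-47,22,15,0,0,5,50,-49,22,14,0,0,5,50],
)

```text
time: 2.98
position: [0.4692, -0.3316, 0.4186]
tcp_rot: [[0.567, 0.824, -0.001], [0.824, -0.567, 0.0], [0.0, -0.001, -1.0]]
force: [0.2, 0.8, 0.4]
opening: 0.501
```

```bash
python3 - <<'E'
from h import *
for n in("side","top"):
    p,d=r.grab_frame(n); cv2.imwrite(f"pics/{n}1.png",p[:,:,::-1]); np.save(f"pics/{n}1_d.npy",d)
E
```

```text
(no output)
```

View pics/side1.png

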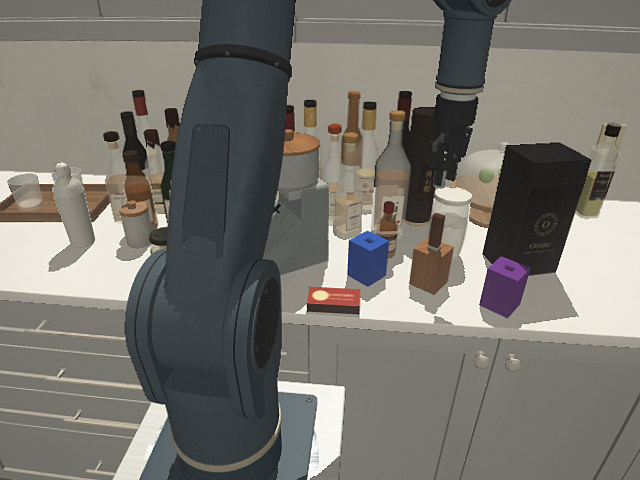

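View pics/top1.png

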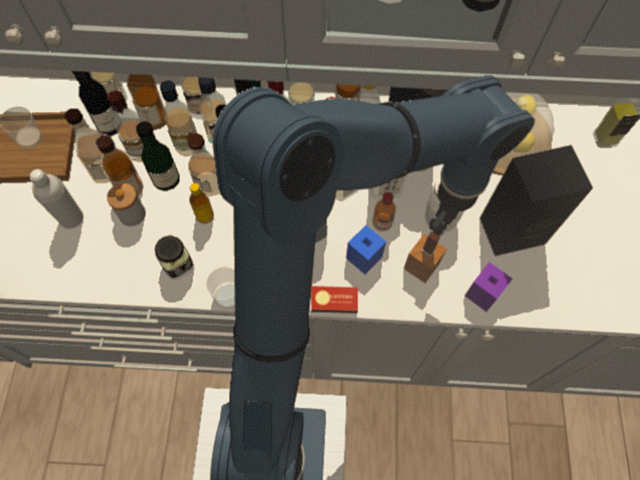

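```bash
python3 - <<'E'
from h import *
s=r.sense(); print(np.round(s["joints"],3),s["time"])
P=cloud("top",np.load("pics/top1_d.npy")); P0=np.load("pics/top0_P.npy")
m=(np.linalg.norm(P-P0,axis=2)>.05)
for (u,v) in ((270,110),(300,160),(370,130),(380,95),(470,90),(500,120),(470,180),(440,235),(445,225)): print((u,v),P[v,u].round(3))
E
```

```text
[ 0.076  0.504  0.736  1.706 -0.372  1.078  0.318] 3.075
(270, 110) [ 0.303 -0.031  0.826]
(300, 160) [ 0.246 -0.068  0.816]
(370, 130) [ 0.31  -0.145  0.788]
(380, 95) [ 0.983 -0.224 -0.   ]
(470, 90) [ 0.475 -0.297  0.665]
(500, 120) [ 0.418 -0.335  0.673]
(470, 180) [ 0.425 -0.335  0.495]
(440, 235) [ 0.438 -0.331  0.248]
(445, 225) [ 0.433 -0.33   0.307]
```

>>> send_rows(
  rows=[0,-1,35,0,0,0,50,0,0,35,0,0,0,50,0,0,30,0,0,0,50,0,0,18,0,0,0,50,0,0,8,0,0,0,50,0,0,0,0,0,0,50],
)

```text
time: 3.82
position: [0.4681, -0.3296, 0.2936]
tcp_rot: [[0.565, 0.825, -0.001], [0.825, -0.565, 0.0], [-0.0, -0.001, -1.0]]
force: [-0.5, 0.1, -0.6]
opening: 0.503
```

```bash
python3 - <<'E'
from h import *
for n in("side","top"):
    p,d=r.grab_frame(n); cv2.imwrite(f"pics/{n}2.png",p[:,:,::-1])
crop("pics/side2.png","pics/s2c.png",390,140,100,120,5)
E
```

```text
(no output)
```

View pics/s2c.png

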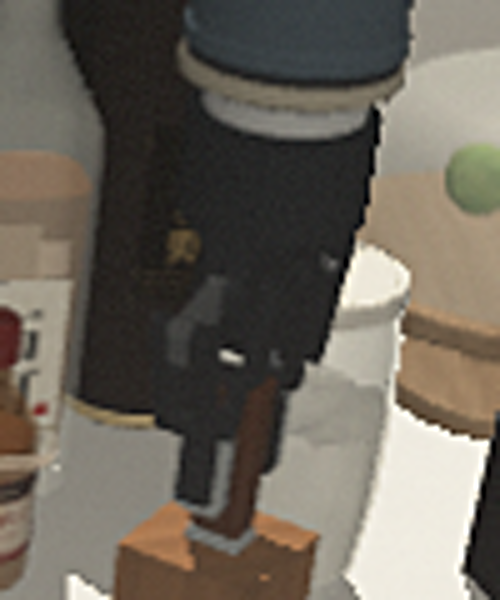

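>>> send_rows(
  rows=[0,0,0,0,0,0,20,0,0,0,0,0,0,10,0,0,0,0,0,0,0,0,0,0,0,0,0,0,0,0,0,0,0,0,0],
)

```text
time: 4.55
position: [0.4682, -0.33, 0.2942]
tcp_rot: [[0.566, 0.825, 0.001], [0.825, -0.566, -0.0], [0.0, 0.001, -1.0]]
force: [-0.3, 1.0, 5.9]
opening: 0.203
```

>>> send_rows(
  rows=[0,0,-8,0,0,0,0,0,0,-20,0,0,0,0,0,0,-25,0,0,0,0,0,0,-30,0,0,0,0,0,0,-30,0,0,0,0,0,0,-20,0,0,0,0],
)

```text
time: 5.3
position: [0.4678, -0.3299, 0.4283]
tcp_rot: [[0.566, 0.824, 0.001], [0.824, -0.566, -0.0], [-0.0, 0.001, -1.0]]
force: [-0.3, 0.2, -1.6]
opening: 0.2
```

```bash
python3 - <<'E'
from h import *
s=r.sense(); print(np.round(s["force"],2),np.round(s["wrist_torque"],2),s["position"])
for n in("side","top"):
    p,d=r.grab_frame(n); cv2.imwrite(f"pics/{n}3.png",p[:,:,::-1]); np.save(f"pics/{n}3_d.npy",d)
crop("pics/side3.png","pics/s3c.png",380,90,130,180,3.3)
crop("pics/top3.png","pics/t3c.png",390,170,100,110,5)
E
```

```text
[-0.3   0.24 -1.65] [-0.02 -0.04  0.  ] [ 0.46780094 -0.32986033  0.42827548]
```

View pics/s3c.png

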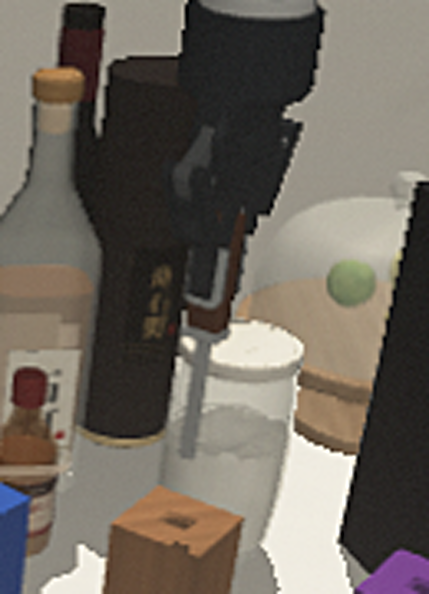

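View pics/t3c.png

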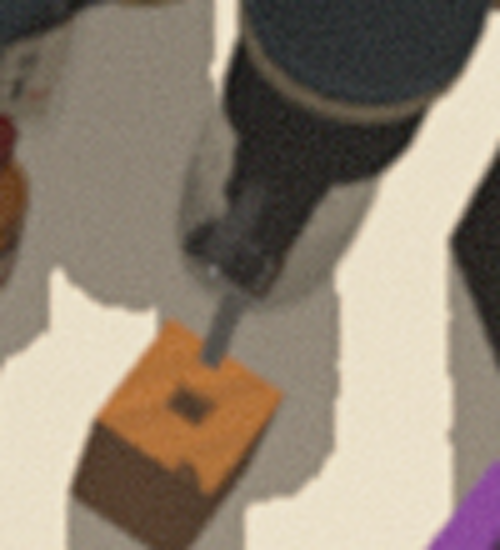

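```bash
cat >> h.py <<'E'
def tri(a,b):
    o1,d1=ray("side",[a]); o2,d2=ray("top",[b]); d1=d1[0]/np.linalg.norm(d1[0]); d2=d2[0]/np.linalg.norm(d2[0])
    A=np.c_[d1,-d2]; s=np.linalg.lstsq(A,o2-o1,rcond=None)[0]; p,q=o1+s[0]*d1,o2+s[1]*d2
    return (p+q)/2, np.linalg.norm(p-q)
E
python3 - <<'E'
from h import *
print("tip",tri((437.0,228.3),(432.6,242.4)), "expect .4678,-.3299,.1441", proj("side",[.4678,-.3299,.1441]),proj("top",[.4678,-.3299,.1441]))
print("hole",onz("side",[(435.2,247.6)],.095),onz("top",[(428.4,250.8)],.095))
# hole by mask: dark inside brown top
for n,(x0,y0,w,h) in {"side":(424,240,24,16),"top":(418,244,20,14)}.items():
    im=cv2.imread(f"pics/{n}3.png")[y0:y0+h,x0:x0+w].astype(int); g=im[...,2]; m=(g<np.median(g)*.72).astype(np.uint8)
    print(g if n=="top" else "")
    nl,lab,st,ce=cv2.connectedComponentsWithStats(m)
    for i in range(1,nl): 
        if st[i,4]>3: print(n,st[i],ce[i]+[x0,y0],onz(n,[ce[i]+[x0,y0]],.095).round(4))
for nm in("side","top"):
    d=np.load(f"pics/{nm}3_d.npy"); P=cloud(nm,d); m=(np.linalg.norm(P[...,:2]-[.4682,-.331],axis=2)<.06)&(abs(P[...,2]-.095)<.004)
    rc=cv2.minAreaRect(P[m][:,:2].astype(np.float32)*1000); print(nm,rc)
E
```

```text
tip (array([ 0.47008046, -0.33385034,  0.14216163]), np.float64(0.0030922066135595184)) expect .4678,-.3299,.1441 [[436.11249387 227.918648  ]] [[430.30257119 242.80523942]]
hole [[ 0.46838145 -0.33459577  0.095     ]] [[ 0.469985   -0.33406676  0.095     ]]

side [ 6  7  9  3 19] [434.15789474 247.84210526] [[ 0.4671 -0.3322  0.095 ]]
side [ 0 13 13  3 21] [428.66666667 254.52380952] [[ 0.4384 -0.3176  0.095 ]]
side [20 13  4  3  7] [446.         254.42857143] [[ 0.4429 -0.3545  0.095 ]]
[[170 171 175 169 172 173 171 172 176 179 178 180 182 181 168 167 179 184
  190 184]
 [171 175 175 172 177 175 175 172 168 182 183 185 184 181 183 179 181 176
  178 175]
 [172 175 177 179 180 183 174 160 154 164 180 181 184 182 183 180 176 176
  168 170]
 [178 178 184 184 181 184 175 142 128 146 154 165 171 170 172 171 171 168
  168 165]
 [184 177 183 185 182 173 148 122 105 113 125 143 152 163 167 171 165 169
  165 167]
 [182 186 183 182 176 155 126 101  91  86 100 115 130 138 154 161 163 168
  169 171]
 [181 183 176 173 165 137 106  89  82  83  83  93 108 119 130 156 169 172
  176 174]
 [173 174 1
[... 172 characters left out ...]
 169 170 169 167 161 134 112  93  92 120 146 163 175 174 177
  177 181]
 [171 167 171 170 176 172 173 177 165 146 125 113 142 166 172 177 177 175
  182 177]
 [174 172 178 175 177 176 176 176 178 174 158 154 164 172 180 176 178 182
  179 177]
 [176 177 178 178 177 173 178 176 181 179 177 176 176 180 179 181 172 177
  173 169]
 [178 176 177 177 175 174 174 170 176 177 179 183 179 180 174 175 174 171
  171 172]]
top [ 6  4  8  7 36] [427.55555556 250.75      ] [[ 0.47   -0.3321  0.095 ]]
side ((468.5831298828125, -330.7452392578125), (64.61396789550781, 68.63861846923828), 55.383522033691406)
top ((469.45068359375, -331.50482177734375), (64.22051239013672, 67.44931030273438), 56.14833068847656)
```

```bash
cat >> h.py <<'E'
L=.2842
slotc=.2800*tg+N0*ng+Y0*yg
Rg=np.c_[yg,tg,-ng]
def gpose(s,h,y=0.): # key tip at s along t from slot centre, h above face, y along yg
    return slotc+s*tg+y*yg+h*ng+L*ng
E
python3 - <<'E'
from h import *
s=r.sense(); p,R=np.array(s["position"]),np.array(s["tcp_rot"])
B=((.44,-.12,.48),Rdown(-38)); Cc=((.44,.03,.48),Rdown(-46)); D=((.40,.19,.46),Rdown(-54.1)); E=(gpose(0,.09),Rg)
W=line(p,R,*B,5)+line(*B,*Cc,4)+line(*Cc,*D,4)+line(*D,*E,6)
print(slotc,gpose(0,.09),gpose(0,-.016))
plan(W,[0]*len(W),dec=0)
E
```

```text
[0.51952504 0.0367737  0.09564381] [0.39366981 0.21063588 0.40216974] [0.42932095 0.16138577 0.31533984]
32, -28, -10, 0, -0, 1, 0, 31, -29, -11, 0, -0, 0, 0, 31, -29, -10, 0, -0, 1, 0, 30, -30, -10, 0, -0, 1, 0, 30, -30, -11, 0, -0, 1, 0, 29, -23, 0, 0, -0, 2, 0, 29, -24, 0, 0, -0, 2, 0, 28, -26, 0, 0, -0, 2, 0
26, -26, 0, 0, -0, 2, 0, 21, -36, 5, 0, -0, 2, 0, 19, -36, 5, 0, -0, 2, 0, 17, -38, 5, 0, -0, 2, 0, 17, -37, 5, 0, -0, 2, 0, 1, -4, 9, -6, -0, -0, 0, 1, -4, 10, -5, -0, -0, 0, 1, -6, 8, -6, 0, -0, 0
1, -6, 9, -6, 0, -0, 0, 1, -7, 7, -6, 0, -0, 0, 2, -7, 7, -6, 0, -0, 0
end [0.3942 0.2107 0.4022]
```

>>> send_rows(
  rows=[32,-28,-10,0,0,1,0,31,-29,-11,0,0,0,0,31,-29,-10,0,0,1,0,30,-30,-10,0,0,1,0,30,-30,-11,0,0,1,0,29,-23,0,0,0,2,0,29,-24,0,0,0,2,0,28,-26,0,0,0,2,0],
)

```text
time: 6.4
position: [0.4397, -0.0052, 0.478]
tcp_rot: [[0.701, 0.713, -0.001], [0.713, -0.701, -0.0], [-0.001, -0.001, -1.0]]
force: [0.5, 0.7, -2.0]
opening: 0.201
```

>>> send_rows(
  rows=[26,-26,0,0,0,2,0,21,-36,5,0,0,2,0,19,-36,5,0,0,2,0,17,-38,5,0,0,2,0,17,-37,5,0,0,2,0,0,0,0,0,0,0,0],
)

```text
time: 7.15
position: [0.3992, 0.1932, 0.4573]
tcp_rot: [[0.811, 0.586, -0.002], [0.586, -0.811, -0.001], [-0.002, -0.0, -1.0]]
force: [0.5, -0.3, -1.6]
opening: 0.205
```

>>> send_rows(
  rows=[1,-4,9,-6,0,0,0,1,-4,10,-5,0,0,0,1,-6,8,-6,0,0,0,1,-6,9,-6,0,0,0,1,-7,7,-6,0,0,0,2,-7,7,-6,0,0,0,0,0,0,0,0,0,0],
)

```text
time: 8.02
position: [0.3934, 0.2115, 0.4002]
tcp_rot: [[0.813, 0.478, 0.333], [0.582, -0.664, -0.469], [-0.003, 0.575, -0.818]]
force: [0.6, -0.0, -1.0]
opening: 0.206
```

```bash
python3 - <<'E'
from h import *
s=r.sense(); print(np.round(s["joints"],3)); p=np.array(s["position"]);R=np.array(s["tcp_rot"])
tip=p+L*R[:,2]; e=tip-slotc; print("tip s,h,y mm",e@tg*1e3,e@ng*1e3,e@yg*1e3, np.degrees(Rn.from_matrix(R.T@Rg).as_rotvec()).round(2))
for n in("side","top"):
    im,d=r.grab_frame(n); cv2.imwrite(f"pics/{n}4.png",im[:,:,::-1]); np.save(f"pics/{n}4_d.npy",d)
    print(n,"exp tip px",proj(n,tip))
E
```

```text
[-1.549  0.465  1.039  2.087  0.303  0.795 -1.728]
tip s,h,y mm -1.370789308089271 88.85305351207974 -1.246893209507344 [ 0.1   0.32 -0.12]
side exp tip px [[248.54107696 203.74856779]]
top exp tip px [[248.16268205 220.30893943]]
```

View pics/side4.png

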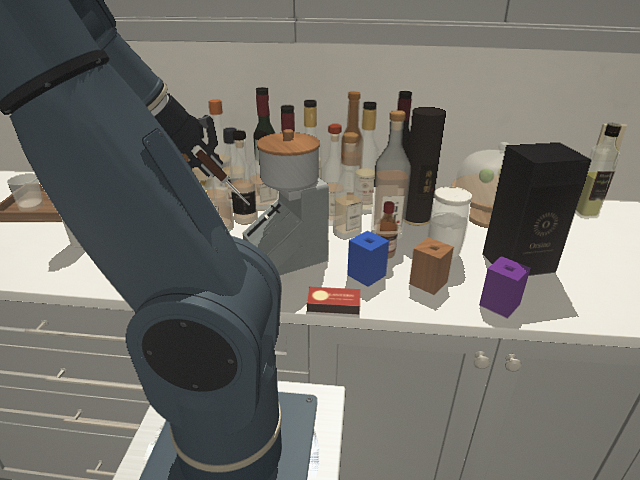

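View pics/top4.png

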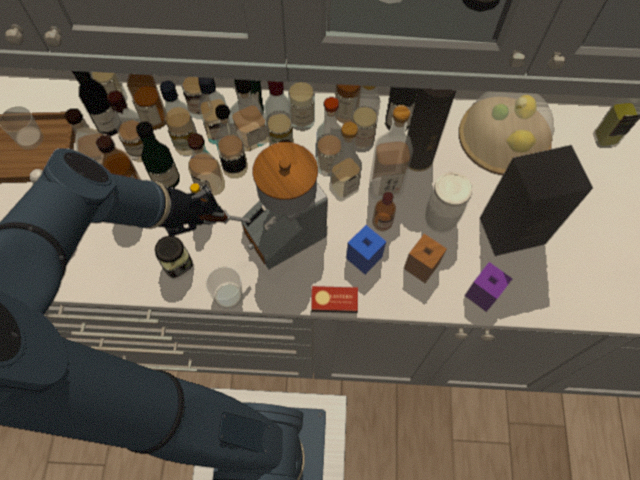

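```bash
python3 - <<'E'
from h import *
crop("pics/side4.png","pics/s4c.png",185,130,130,140,4.2)
crop("pics/top4.png","pics/t4c.png",180,180,110,90,6)
E
```

```text
(no output)
```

View pics/s4c.png

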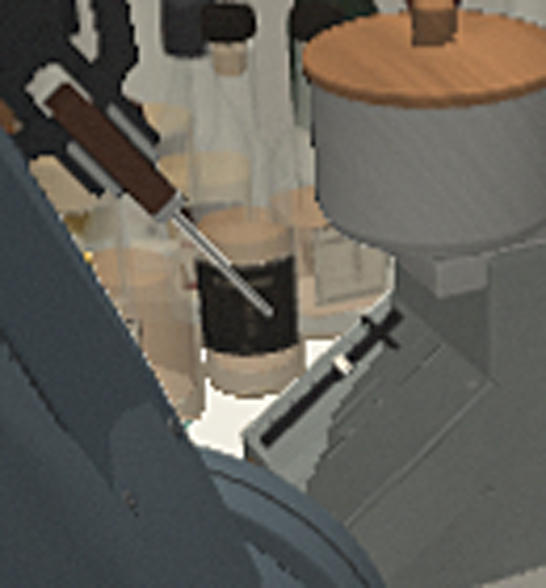

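View pics/t4c.png

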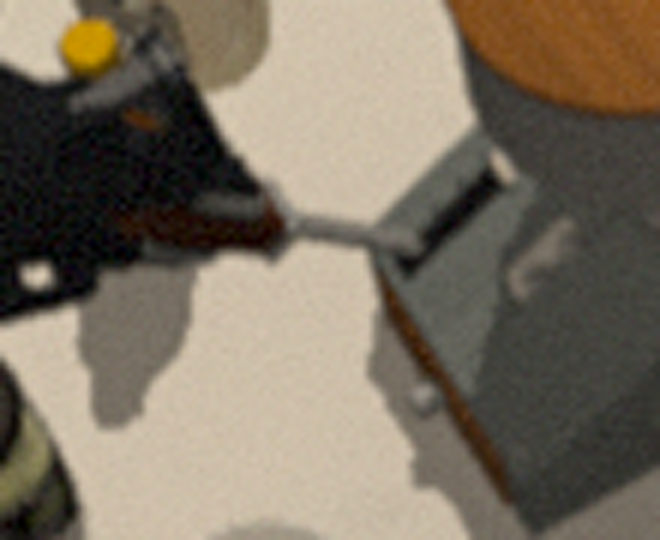

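```bash
python3 - <<'E'
from h import *
X,e=tri((248.5,204.3),(249.4,220.9)); d=X-slotc; print(X,e,"cam s,h,y",d@tg*1e3,d@ng*1e3,d@yg*1e3)
# sensitivities
for n in("side","top"):
    J=[(proj(n,X+.001*v)-proj(n,X))[0].round(2) for v in(tg,ng,yg)]; print(n,J)
E
```

```text
[0.48660149 0.07668692 0.16712278] 0.0026236175882504275 cam s,h,y -1.2994026438362474 88.16985364175791 -3.2654374296807402
side [array([ 0.33, -0.31]), array([-0.27, -0.28]), array([-0.17, -0.18])]
top [array([ 0.29, -0.29]), array([-0.26, -0.04]), array([-0.22, -0.34])]
```

>>> send_rows(
  rows=[1.2,0,25,0,0,0,0,1,0,25,0,0,0,0,0,0,20,0,0,0,0,0,0,11,0,0,0,0,0,0,0,0,0,0,0],
)

```text
time: 8.75
position: [0.4231, 0.1738, 0.3351]
tcp_rot: [[0.815, 0.475, 0.332], [0.58, -0.668, -0.467], [0.0, 0.573, -0.82]]
force: [0.5, -0.0, -1.9]
opening: 0.203
```

```bash
cat > st.py <<'E'
from h import *
def state():
    s=r.sense(); p=np.array(s["position"]);R=np.array(s["tcp_rot"]); tip=p+L*R[:,2]; e=tip-slotc
    print("t",round(s["time"],2),"tip s,h,y mm",np.round([e@tg*1e3,e@ng*1e3,e@yg*1e3],2),"rot",np.degrees(Rn.from_matrix(R.T@Rg).as_rotvec()).round(2),"F t,n,y",np.round([s["force"]@tg,s["force"]@ng,s["force"]@yg],1),"open",round(s["opening"],3)); return tip
def rect(n,src,out):
    T0,T1=.21,.345; k=4000
    gt=np.arange(T1,T0,-1/k); gy=np.arange(.07,-.07,-1/k)
    G=(gt[:,None,None]*tg+N0*ng+(gy[None,:,None]+Y0)*yg)
    uv=proj(n,G.reshape(-1,3)).reshape(len(gt),len(gy),2).astype(np.float32)
    cv2.imwrite(out,cv2.remap(cv2.imread(src),uv[...,0],uv[...,1],cv2.INTER_CUBIC))
def look(k,which=("side","top")):
    tip=state()
    for n in which:
        im,d=r.grab_frame(n); cv2.imwrite(f"pics/{n}{k}.png",im[:,:,::-1]); np.save(f"pics/{n}{k}_d.npy",d); print(n,"exp tip",proj(n,tip))
E
python3 - <<'E'
from st import *
look(5)
crop("pics/side5.png","pics/s5c.png",235,180,80,80,7)
crop("pics/top5.png","pics/t5c.png",230,180,80,90,6.5)
E
```

```text
t 8.75 tip s,h,y mm [-0.15  8.07  1.  ] rot [-0.05  0.26 -0.38] F t,n,y [-0.8 -1.8  0.4] open 0.203
side exp tip [[269.14134146 224.2390984 ]]
top exp tip [[268.03119947 222.31610354]]
```

View pics/s5c.png

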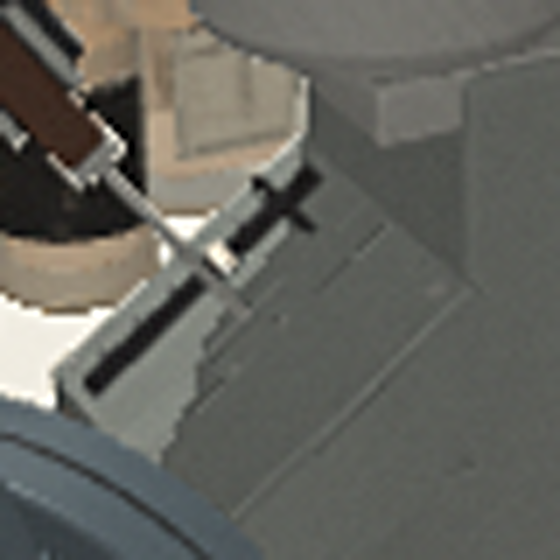

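View pics/t5c.png

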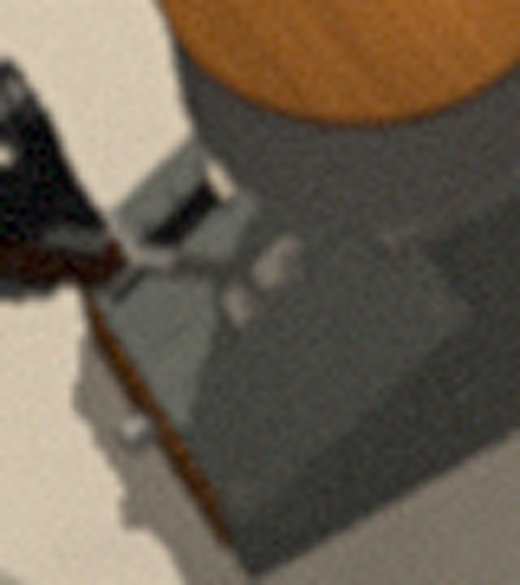

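>>> send_rows(
  rows=[0,-1.3,4,0,0,0,0,0,0,5,0,0,0,0,0,0,5,0,0,0,0,0,0,4,0,0,0,0,0,0,3,0,0,0,0],
)

```text
time: 9.48
position: [0.4293, 0.1655, 0.3167]
tcp_rot: [[0.814, 0.476, 0.333], [0.581, -0.666, -0.467], [-0.0, 0.574, -0.819]]
force: [-1.0, -0.3, -0.9]
opening: 0.204
```

```bash
python3 -c "
from st import *
state()"
```

```text
t 9.47 tip s,h,y mm [ -1.91 -12.96   1.34] rot [ 0.01  0.22 -0.29] F t,n,y [-0.8 -0.6 -1. ] open 0.204
```

>>> send_rows(
  rows=[0,0,2,0,0,0,0,0,0,2,0,0,0,0,0,0,0,0,0,0,0],
)

```text
time: 9.85
position: [0.4306, 0.1638, 0.3136]
tcp_rot: [[0.814, 0.476, 0.333], [0.581, -0.666, -0.467], [-0.0, 0.574, -0.819]]
force: [-0.2, -0.0, -0.8]
opening: 0.203
```

```bash
python3 - <<'E'
from st import *
look(6)
crop("pics/side6.png","pics/s6c.png",235,180,80,80,7)
E
```

```text
t 9.85 tip s,h,y mm [ -1.94 -16.73   1.37] rot [ 0.    0.21 -0.29] F t,n,y [-0.5 -0.6 -0.1] open 0.203
side exp tip [[274.44988301 230.81381927]]
top exp tip [[273.1961012  223.58464357]]
```

View pics/s6c.png

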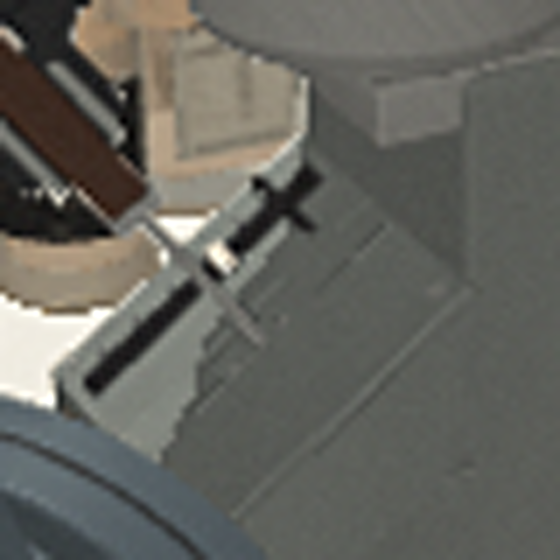

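>>> send_rows(
  rows=[0,3,0,0,0,0,0,0,3,0,0,0,0,0,0,3,0,0,0,0,0,0,2,0,0,0,0,0],
)

```text
time: 10.45
position: [0.4357, 0.1565, 0.32]
tcp_rot: [[0.814, 0.476, 0.333], [0.581, -0.667, -0.466], [-0.0, 0.573, -0.819]]
force: [-2.8, 1.3, -5.1]
opening: 0.203
```

```bash
python3 -c "
from st import *
state()"
```

```text
t 10.45 tip s,h,y mm [  8.84 -16.62   1.37] rot [-0.03  0.2  -0.28] F t,n,y [-5.1 -2.6 -1.5] open 0.203
```

>>> send_rows(
  rows=[0,2,0,0,0,0,0,0,2,0,0,0,0,0,0,0,0,0,0,0,0],
)

```text
time: 10.82
position: [0.4378, 0.1537, 0.3224]
tcp_rot: [[0.814, 0.476, 0.334], [0.581, -0.667, -0.467], [0.0, 0.574, -0.819]]
force: [-1.8, 2.5, -3.2]
opening: 0.206
```

```bash
python3 - <<'E'
from st import *
look(7,("side",))
crop("pics/side7.png","pics/s7c.png",235,180,80,80,7)
E
```

```text
t 10.82 tip s,h,y mm [ 13.31 -16.64   1.36] rot [ 0.01  0.2  -0.31] F t,n,y [-4.4 -0.8 -0. ] open 0.206
side exp tip [[279.06824171 226.29387397]]
```

View pics/s7c.png

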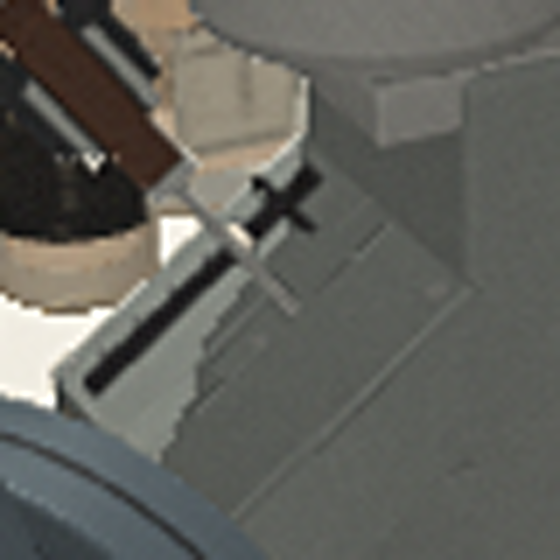

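>>> send_rows(
  rows=[0,-4,0,0,0,0,0,0,0,-13,0,0,0,0,0,0,-13,0,0,0,0,0,-10,0,0,0,0,0,0,-11,0,0,0,0,0,0,0,0,0,0,0,0],
)

```text
time: 11.62
position: [0.4166, 0.1833, 0.3282]
tcp_rot: [[0.813, 0.478, 0.333], [0.582, -0.665, -0.467], [-0.002, 0.574, -0.819]]
force: [-0.3, -0.4, -0.9]
opening: 0.199
```

```bash
python3 - <<'E'
from st import *
look(8)
rect("side","pics/side8.png","pics/side8r.png"); rect("top","pics/top8.png","pics/top8r.png")
crop("pics/top8.png","pics/t8c.png",240,190,60,60,9)
E
```

```text
t 11.62 tip s,h,y mm [-13.07   9.01   1.3 ] rot [ 0.03  0.25 -0.18] F t,n,y [-0.4 -0.8 -0.5] open 0.199
side exp tip [[264.85719416 227.82473409]]
top exp tip [[264.08115252 225.75536697]]
```

View pics/side8r.png

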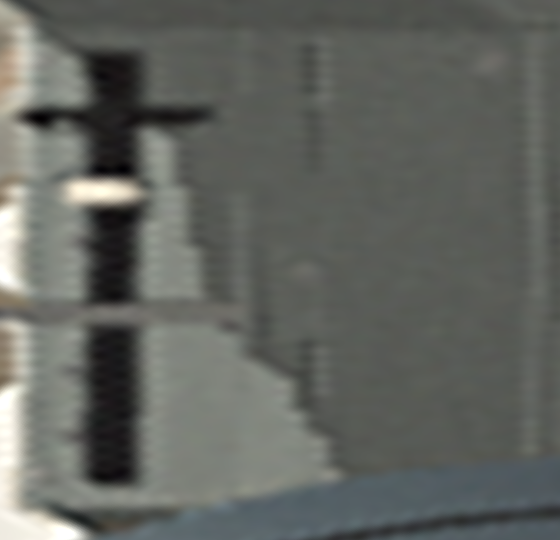

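View pics/t8c.png

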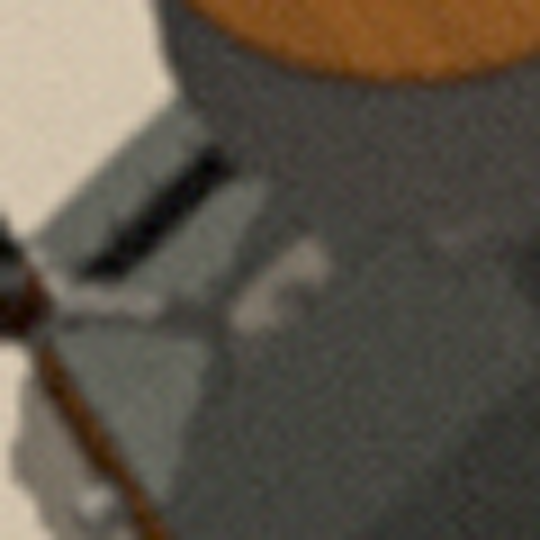

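>>> send_rows(
  rows=[0,1,5,0,0,0,0,0,0,6,0,0,0,0,0,0,5,0,0,0,0,0,0,4,0,0,0,0,0,0,0,0,0,0,0],
)

```text
time: 12.35
position: [0.4243, 0.1724, 0.3132]
tcp_rot: [[0.814, 0.476, 0.333], [0.581, -0.667, -0.467], [-0.0, 0.574, -0.819]]
force: [0.1, -0.2, -1.1]
opening: 0.204
```

```bash
python3 -c "
from st import *
state()"
```

```text
t 12.35 tip s,h,y mm [-10.87 -10.95   1.25] rot [ 0.01  0.24 -0.3 ] F t,n,y [-0.5 -1.  -0.1] open 0.204
```

>>> send_rows(
  rows=[0,0,3,0,0,0,0,0,0,2.7,0,0,0,0,0,2,0,0,0,0,0,0,3,0,0,0,0,0,0,3,0,0,0,0,0,0,3,0,0,0,0,0],
)

```text
time: 13.1
position: [0.4313, 0.1627, 0.315]
tcp_rot: [[0.813, 0.477, 0.333], [0.582, -0.667, -0.466], [-0.0, 0.573, -0.819]]
force: [-1.5, 2.0, -4.2]
opening: 0.203
```

```bash
python3 -c "
from st import *
state()"
```

```text
t 13.1 tip s,h,y mm [ -0.27 -16.31   1.37] rot [-0.03  0.2  -0.27] F t,n,y [-4.5 -2.   0. ] open 0.203
```

>>> send_rows(
  rows=[0,3,0,0,0,0,0,0,3,0,0,0,0,0,0,3,0,0,0,0,0,0,2,0,0,0,0,0,0,0,0,0,0,0,0],
)

```text
time: 13.72
position: [0.4368, 0.1552, 0.3215]
tcp_rot: [[0.814, 0.476, 0.334], [0.581, -0.667, -0.467], [0.0, 0.574, -0.819]]
force: [-2.3, 0.9, -3.4]
opening: 0.201
```

```bash
python3 - <<'E'
from st import *
look(9,("side",))
rect("side","pics/side9.png","pics/side9r.png")
E
```

```text
t 13.72 tip s,h,y mm [ 11.34 -16.33   1.45] rot [ 0.01  0.2  -0.31] F t,n,y [-3.7 -1.6 -1.3] open 0.201
side exp tip [[278.38187498 226.78348564]]
```

View pics/side9r.png

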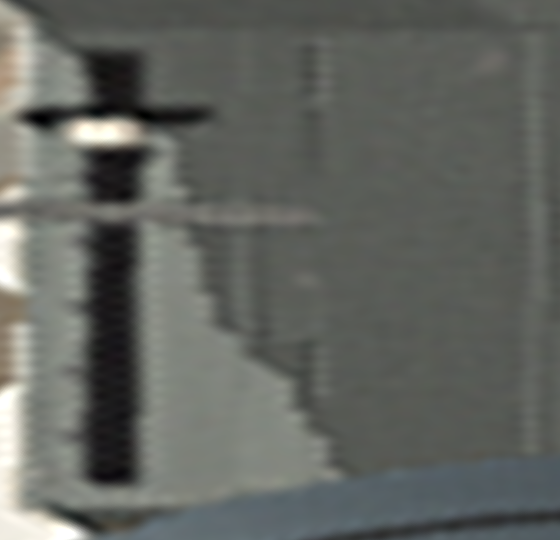

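>>> send_rows(
  rows=[0,1.5,0,0,0,0,0,0,1,0,0,0,0,0,0,0,0,0,0,0,0,0,-4,0,0,0,0,0,0,0,-13,0,0,0,0,0,0,-13,0,0,0,0,0,-10,0,0,0,0,0,0,-12,0,0,0,0,0],
)

```text
time: 14.78
position: [0.4165, 0.1835, 0.3285]
tcp_rot: [[0.814, 0.476, 0.333], [0.581, -0.667, -0.467], [0.0, 0.574, -0.819]]
force: [-0.1, 1.1, -1.1]
opening: 0.2
```

```bash
python3 - <<'E'
from st import *
look(10,("side",))
rect("side","pics/side10.png","pics/side10r.png")
E
```

```text
t 14.78 tip s,h,y mm [-13.26   9.38   1.51] rot [ 0.   0.2 -0.3] F t,n,y [-1.4 -0.3  0.6] open 0.2
side exp tip [[264.67259822 227.75332873]]
```

View pics/side10r.png

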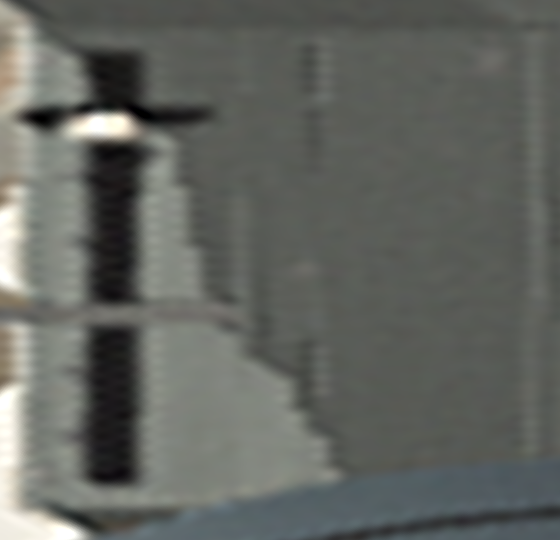

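>>> send_rows(
  rows=[0,1,5,0,0,0,0,0,0,6,0,0,0,0,0,0,6,0,0,0,0,0,0,5,0,0,0,0,0,0,3,0,0,0,0,0,0,0,0,0,0,0],
)

```text
time: 15.58
position: [0.4257, 0.1706, 0.3092]
tcp_rot: [[0.814, 0.476, 0.333], [0.581, -0.667, -0.467], [-0.0, 0.574, -0.819]]
force: [0.9, -0.3, -0.9]
opening: 0.201
```

```bash
cat >> st.py <<'E'
def prow(k):
    """sub-pixel rows (mm down from T=.345) of pointer white and bar dark in the rectified side view"""
    rect("side",f"pics/side{k}.png",f"pics/side{k}r.png"); g=cv2.imread(f"pics/side{k}r.png",0).astype(float)
    w=g[80:260,75:138].mean(1); 
    m=w>130; ys=np.where(m)[0]+80; print("pointer rows",ys.min() if len(ys) else None,ys.max() if len(ys) else None,"centroid",((w-90).clip(0)*np.arange(80,260)).sum()/(w-90).clip(0).sum())
    b=np.r_[[0]]; 
    for c0,c1 in((26,55),(160,200)):
        col=g[90:145,c0:c1].mean(1); dd=(np.percentile(col,80)-20-col).clip(0); print("bar centroid",c0,(dd*np.arange(90,145)).sum()/dd.sum())
E
python3 - <<'E'
from st import *
state()
for k in (8,9,10): print(k); prow(k)
E
```

```text
t 15.57 tip s,h,y mm [-11.37 -15.55   1.33] rot [ 0.01  0.23 -0.3 ] F t,n,y [ 0.1 -1.2  0.5] open 0.201
8
pointer rows 180 203 centroid 191.1985616288101
bar centroid 26 117.09946211191847
bar centroid 160 116.00656124926186
9
pointer rows 120 144 centroid 139.61456809082964
bar centroid 26 117.47654144872403
bar centroid 160 115.97836768935761
10
pointer rows 115 138 centroid 126.39808591743491
bar centroid 26 117.36808544556034
bar centroid 160 115.96107869421228
```

>>> send_rows(
  rows=[0,2,0,0,0,0,0,0,2,0,0,0,0,0,0,1.5,0,0,0,0,0,0,0.9,0,0,0,0,0,0,0,0,0,0,0,0],
)

```text
time: 16.2
position: [0.4286, 0.1668, 0.3129]
tcp_rot: [[0.813, 0.477, 0.334], [0.582, -0.667, -0.466], [0.0, 0.573, -0.819]]
force: [-3.2, 4.0, -1.9]
opening: 0.204
```

```bash
python3 - <<'E'
from st import *
look(11,("side",)); prow(11)
E
```

```text
t 16.2 tip s,h,y mm [ -5.43 -15.22   1.66] rot [-0.03  0.18 -0.28] F t,n,y [-5.3  1.4 -0.3] open 0.204
side exp tip [[272.97823716 231.42771873]]
pointer rows 108 131 centroid 119.72035250410391
bar centroid 26 117.16043672256212
bar centroid 160 115.92171413290545
```

>>> send_rows(
  rows=[0,0.6,0,0,0,0,0,0,0.3,0,0,0,0,0,0,0,0,0,0,0,0],
)

```text
time: 16.62
position: [0.4291, 0.1661, 0.3135]
tcp_rot: [[0.813, 0.476, 0.334], [0.582, -0.666, -0.466], [0.0, 0.574, -0.819]]
force: [-2.3, 3.9, -0.5]
opening: 0.202
```

```bash
python3 - <<'E'
from st import *
look(12,("side",)); prow(12)
E
```

```text
t 16.62 tip s,h,y mm [ -4.34 -15.29   1.65] rot [-0.01  0.19 -0.28] F t,n,y [-3.9  2.2  0.4] open 0.202
side exp tip [[273.32874948 231.12225235]]
pointer rows 106 130 centroid 118.0057830210502
bar centroid 26 117.08801574085935
bar centroid 160 115.91436776046204
```

View pics/side12r.png

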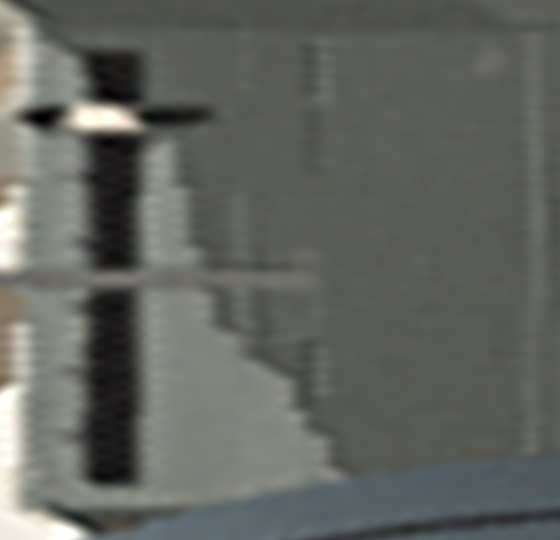

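>>> send_rows(
  rows=[0,0.5,0,0,0,0,0,0,0,0,0,0,0,0],
)

```text
time: 16.92
position: [0.4294, 0.1657, 0.3138]
tcp_rot: [[0.813, 0.476, 0.334], [0.582, -0.666, -0.466], [0.0, 0.574, -0.819]]
force: [-2.6, 4.6, -1.1]
opening: 0.205
```

```bash
python3 - <<'E'
from st import *
look(13,("side",)); prow(13)
E
```

```text
t 16.93 tip s,h,y mm [ -3.75 -15.3    1.64] rot [-0.    0.19 -0.28] F t,n,y [-4.9  2.1  0.6] open 0.205
side exp tip [[273.51526407 230.95362769]]
pointer rows 103 126 centroid 114.65861131028923
bar centroid 26 117.0895463932208
bar centroid 160 115.84910781133019
```

>>> send_rows(
  rows=[0,-3,0,0,0,0,0,0,0,-12,0,0,0,0,0,0,-18,0,0,0,0,0,0,-30,0,0,0,0,0,0,-45,0,0,0,0,0,0,0,0,0,0,0],
)

```text
time: 17.73
position: [0.3927, 0.2182, 0.4001]
tcp_rot: [[0.812, 0.477, 0.337], [0.584, -0.667, -0.463], [0.003, 0.572, -0.82]]
force: [-0.4, 0.2, -2.0]
opening: 0.202
```

```bash
python3 - <<'E'
from st import *
look(14); prow(14)
crop("pics/side14.png","pics/s14c.png",185,130,130,140,4.2)
s=r.sense(); p,R=np.array(s["position"]),np.array(s["tcp_rot"])
D=((.40,.19,.46),Rdown(-54.1)); Cc=((.44,.03,.48),Rdown(-46));B=((.44,-.12,.48),Rdown(-38)); 
h=np.degrees(np.arctan2(-.566,.825)); A=((.4680,-.330,.43),Rdown(h))
W=line(p,R,*D,6)+line(*D,*Cc,4)+line(*Cc,*B,4)+line(*B,*A,6)
plan(W,[0]*len(W),dec=0)
E
```

```text
t 17.73 tip s,h,y mm [-7.03 92.09  3.96] rot [-0.08 -0.06 -0.26] F t,n,y [-1.5 -1.4 -0.2] open 0.202
side exp tip [[244.91647422 203.71669026]]
top exp tip [[244.48287207 220.06341604]]
pointer rows 103 127 centroid 114.72602820732682
bar centroid 26 117.07823713034155
bar centroid 160 115.97180737580004
-2, 9, -6, 6, 0, -0, 0, -1, 9, -7, 6, 0, -0, 0, -2, 8, -8, 5, 0, -0, 0, -1, 7, -8, 6, 0, -0, 0, -2, 7, -9, 6, 0, -0, 0, -1, 5, -10, 6, -0, -0, 0, -16, 38, -5, -0, -0, -2, 0, -16, 38, -5, -0, -0, -2, 0
-18, 37, -5, -0, -0, -2, 0, -19, 37, -5, -0, -0, -2, 0, -26, 27, -0, -0, -0, -2, 0, -27, 26, -0, -0, -0, -2, 0, -27, 26, -0, -0, -0, -2, 0, -29, 24, -0, -0, -0, -2, 0, -24, 25, 8, -0, -0, -1, 0, -25, 25, 8, -0, -0, -1, 0
-26, 25, 9, -0, -0, -0, 0, -25, 25, 8, -0, -0, -1, 0, -26, 24, 8, -0, -0, -0, 0, -26, 24, 8, -0, -0, -1, 0
end [ 0.4681 -0.3304  0.4304]
```

View pics/s14c.png

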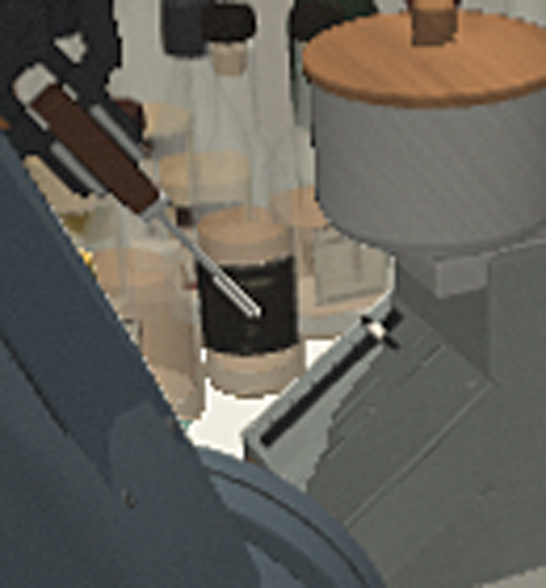

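>>> send_rows(
  rows=[-2,9,-6,6,0,0,0,-1,9,-7,6,0,0,0,-2,8,-8,5,0,0,0,-1,7,-8,6,0,0,0,-2,7,-9,6,0,0,0,-1,5,-10,6,0,0,0,-16,38,-5,0,0,-2,0,-16,38,-5,0,0,-2,0],
)

```text
time: 18.82
position: [0.4201, 0.1081, 0.4689]
tcp_rot: [[0.771, 0.636, -0.001], [0.636, -0.771, -0.001], [-0.002, 0.0, -1.0]]
force: [1.1, 1.1, -1.3]
opening: 0.206
```

>>> send_rows(
  rows=[-18,37,-5,0,0,-2,0,-19,37,-5,0,0,-2,0,-26,27,0,0,0,-2,0,-27,26,0,0,0,-2,0,-27,26,0,0,0,-2,0,-29,24,0,0,0,-2,0,-24,25,8,0,0,-1,0,-25,25,8,0,0,-1,0],
)

```text
time: 19.82
position: [0.4485, -0.1914, 0.4624]
tcp_rot: [[0.595, 0.803, -0.002], [0.803, -0.595, -0.0], [-0.001, -0.002, -1.0]]
force: [1.5, -0.4, -1.5]
opening: 0.201
```

>>> send_rows(
  rows=[-26,25,9,0,0,0,0,-25,25,8,0,0,-1,0,-26,24,8,0,0,0,0,-26,24,8,0,0,-1,0,0,0,0,0,0,0,0,0,0,0,0,0,0,0],
)

```text
time: 20.58
position: [0.4674, -0.3305, 0.4297]
tcp_rot: [[0.567, 0.824, -0.002], [0.824, -0.567, 0.001], [-0.0, -0.002, -1.0]]
force: [-0.1, 0.3, -1.4]
opening: 0.204
```

```bash
python3 - <<'E'
from h import *
s=r.sense(); print(np.round(s["force"],2),np.round(s["wrist_torque"],2),s["position"],s["time"])
p,R=np.array(s["position"]),np.array(s["tcp_rot"]); tip=p+L*R[:,2]
for n in("side","top"):
    im,d=r.grab_frame(n); cv2.imwrite(f"pics/{n}15.png",im[:,:,::-1]); np.save(f"pics/{n}15_d.npy",d); print(n,proj(n,tip))
crop("pics/side15.png","pics/s15c.png",380,90,130,180,3.3)
crop("pics/top15.png","pics/t15c.png",390,170,100,110,5)
h=np.degrees(np.arctan2(-.566,.825)); plan([((.4680,-.330,p[2]-.05),Rdown(h))],[0])
E
```

```text
[-0.13  0.26 -1.37] [ 0.   -0.01  0.01] [ 0.46735823 -0.33053482  0.42972404] 20.575
side [[436.43381397 227.56497959]]
top [[430.58998267 242.94714475]]
-0.2, 0.3, 50.6, -0.1, -0, 0, 0
end [ 0.468  -0.33    0.3797]
```

View pics/s15c.png

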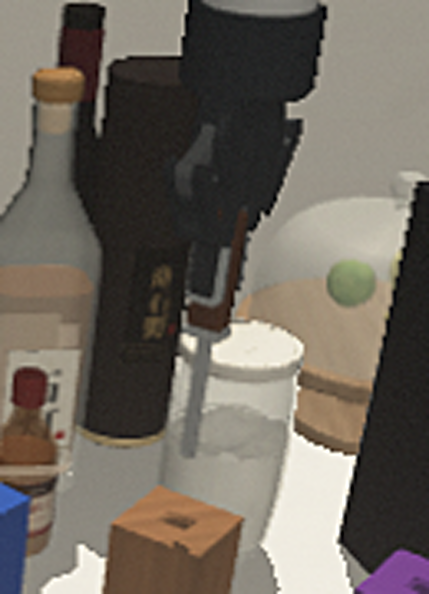

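View pics/t15c.png

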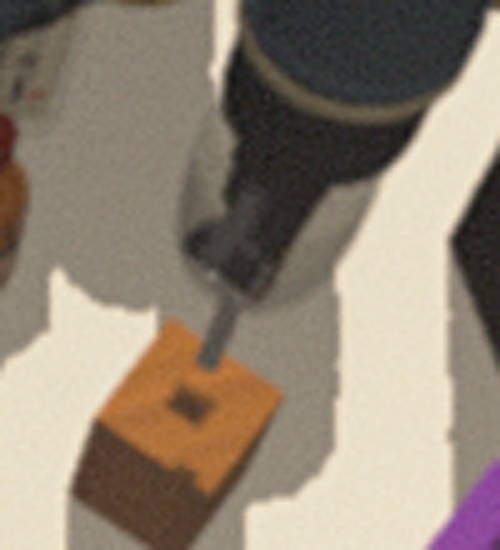

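>>> send_rows(
  rows=[-0.2,0.4,20,-0.1,0,0,0,0,0,18,0,0,0,0,0,0,8,0,0,0,0,0,0,6,0,0,0,0,0,0,6,0,0,0,0,0,0,6,0,0,0,0],
)

```text
time: 21.42
position: [0.4684, -0.3308, 0.3666]
tcp_rot: [[0.566, 0.825, 0.002], [0.825, -0.566, -0.001], [0.0, 0.002, -1.0]]
force: [-0.5, -0.3, -1.7]
opening: 0.205
```

>>> send_rows(
  rows=[0,0,10,0,0,0,0,0,0,12,0,0,0,0,0,0,12,0,0,0,0,0,0,12,0,0,0,0,0,0,12,0,0,0,0,0,0,8,0,0,0,0],
)

```text
time: 22.18
position: [0.4683, -0.3308, 0.2997]
tcp_rot: [[0.566, 0.825, 0.001], [0.825, -0.566, -0.001], [-0.0, 0.001, -1.0]]
force: [0.0, 0.1, -0.9]
opening: 0.201
```

>>> send_rows(
  rows=[0,0,3,0,0,0,0,0,0,2,0,0,0,0,0,0,0,0,0,0,0],
)

```text
time: 22.55
position: [0.4685, -0.3309, 0.2958]
tcp_rot: [[0.566, 0.825, 0.002], [0.825, -0.566, -0.001], [0.0, 0.002, -1.0]]
force: [-0.1, -0.2, -1.7]
opening: 0.205
```

>>> send_rows(
  rows=[0,0,1,0,0,0,0,0,0,0.7,0,0,0,0,0,0,0,0,0,0,0],
)

```text
time: 22.92
position: [0.4684, -0.3309, 0.2942]
tcp_rot: [[0.566, 0.825, 0.002], [0.825, -0.566, -0.001], [0.0, 0.002, -1.0]]
force: [-0.1, 0.2, 2.2]
opening: 0.203
```

>>> send_rows(
  rows=[0,0,0,0,0,0,30,0,0,0,0,0,0,50,0,0,0,0,0,0,50,0,0,0,0,0,0,50],
)

```text
time: 23.42
position: [0.4684, -0.3309, 0.2939]
tcp_rot: [[0.566, 0.825, 0.001], [0.825, -0.566, -0.001], [-0.0, 0.002, -1.0]]
force: [-0.8, -0.2, -0.7]
opening: 0.497
```

>>> send_rows(
  rows=[0,0,-15,0,0,0,50,0,0,-25,0,0,0,50,0,0,-35,0,0,0,50,0,0,-40,0,0,0,50,0,0,-15,0,0,0,50,0,0,0,0,0,0,50],
)

```text
time: 24.18
position: [0.4682, -0.3308, 0.4249]
tcp_rot: [[0.566, 0.825, 0.003], [0.825, -0.566, -0.002], [0.0, 0.004, -1.0]]
force: [-0.1, -0.3, -0.0]
opening: 0.501
```

```bash
python3 - <<'E'
from h import *
for n in("side","top"):
    im,d=r.grab_frame(n); cv2.imwrite(f"pics/{n}16.png",im[:,:,::-1]); np.save(f"pics/{n}16_d.npy",d)
    P=cloud(n,d); m=(np.linalg.norm(P[...,:2]-[.4682,-.331],axis=2)<.035)&(d>0)&(P[...,2]>.105)&(P[...,2]<.19)
    q=P[m]; print(n,len(q),"top z",np.percentile(q[:,2],[50,98,100]).round(4), "upper",np.median(q[q[:,2]>.16],0).round(4),"lower",np.median(q[q[:,2]<.13],0).round(4))
crop("pics/side16.png","pics/s16c.png",390,190,80,110,5)
crop("pics/top16.png","pics/t16c.png",390,210,70,80,7)
E
```

```text
side 389 top z [0.1456 0.1758 0.1767] upper [ 0.4625 -0.3287  0.1706] lower [ 0.4607 -0.329   0.1181]
top 234 top z [0.1569 0.1778 0.179 ] upper [ 0.4655 -0.3305  0.1731] lower [ 0.46   -0.3281  0.1177]
```

View pics/s16c.png

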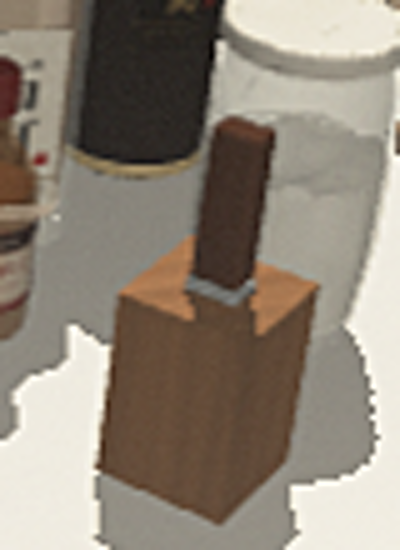

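View pics/side16.png

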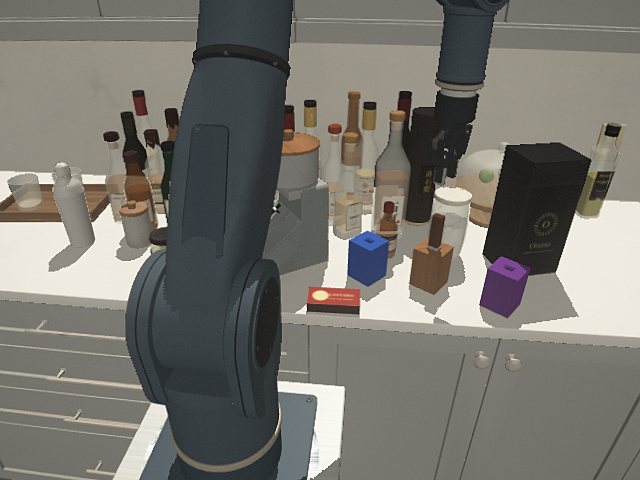

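View pics/top16.png

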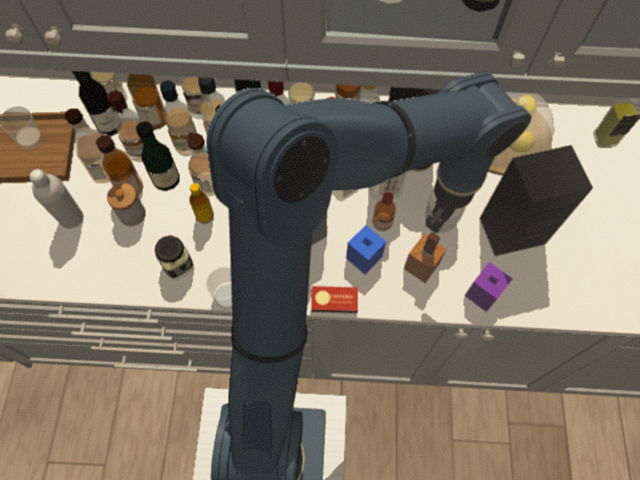

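```bash
python3 - <<'E'
from h import *
a=cv2.imread("pics/top0.png",0).astype(int); b=cv2.imread("pics/top16.png",0).astype(int); c=cv2.imread("pics/side0.png",0).astype(int); e=cv2.imread("pics/side16.png",0).astype(int)
for nm,(x0,y0,x1,y1) in dict(olive=(155,235,195,280),match=(310,285,360,315),amber=(372,190,398,232),yellow=(188,180,216,225),tumbler=(205,265,228,308),block_key=(404,232,446,282)).items(): print("top",nm,abs(a-b)[y0:y1,x0:x1].mean().round(1))
print("side key",abs(c-e)[205:295,410:455].mean())
print(r.close_job())
E
```

```text
top olive 22.7
top match 24.7
top amber 17.8
top yellow 26.0
top tumbler 37.0
top block_key 24.0
side key 1.9219753086419753
the job is handed in; nothing more can be done
None
```

```bash
python3 - <<'E'
import cv2,numpy as np
a=cv2.imread("pics/top0.png",0).astype(np.float32); b=cv2.imread("pics/top16.png",0).astype(np.float32)
print(a[285:300,450:460].mean(),b[285:300,450:460].mean())
for nm,(x0,y0,x1,y1) in dict(olive=(155,235,195,280),match=(310,285,360,315),amber=(372,190,398,232),yellow=(188,180,216,225),tumbler=(205,265,228,308),block=(404,232,446,282),purple=(465,262,512,310)).items():
    print(nm,np.round(cv2.phaseCorrelate(a[y0:y1,x0:x1].copy(),b[y0:y1,x0:x1].copy())[0],2))
E
```

```text
183.8 223.73334
olive [-0.    0.47]
match [-0.04 -0.04]
amber [0.39 0.59]
yellow [0.   0.48]
tumbler [0.09 0.55]
block [0.51 0.13]
purple [-0.06 -0.08]
```

The job is handed in. I lifted the key from the brown block and pushed the star wheel up-slope in three strokes. The last was a short one, trimmed using the side camera. I then put the key back and released it. It took about 24 s of the 72 s allowed. The push force peaked at about 5 N, and all the forces I read stayed under 8 N.

**Pointer:** after the key was withdrawn, the side view put the pointer about 0.5 mm past the middle of the bar, up-slope. I did not view it again after that. At the final pose the arm hid most of the sloping face, and nothing touched the wheel in between.

**Key:** it is home and upright. The collar rests on the block, the handle top is at about 0.176 m as at the start, and the side view of block and key matches the first picture.

**Other objects:** a plain brightness comparison of the first and last top pictures disagreed, because the last picture is brighter overall. Matching the pictures by shift instead gave 0.6 pixel or less for the jar, glass, matchbox and both bottles. The fixed block came out about the same, so I see no sign that anything moved. I ran that shift check only after handing in.

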